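# Drive the taper key of the mixer pulley tight

## Robot

A 6-joint arm with a two-finger parallel gripper is mounted at the origin on the work surface. World frame = base frame: x ahead of the robot, y to its left, z up, the work surface at z = 0. Lengths are in mm, angles in rad, forces in N, time in s.
With the tool pointing down it reaches from about 400 to 925 mm from the base axis. Payload 12.5 kg.
Tool frame: the origin (TCP) lies where the fingers leave the gripper's body, on its centre line; the fingertips stand 78 mm ahead of it and the grasp point (between the pads) lies 59 mm ahead of it (env.tip_extent is the distance from the TCP to the fingertips, in mm); z points along the fingers, y is the direction in which the jaws open and shut (so a half turn about z gives the same grasp; the last joint's range is limited). The gripper opens to 95 mm and grips with 3 to 60 N. Pads are 20 mm wide; open, the fingers measure 119 mm over their backs; the gripper's body (75 mm by 180 mm) begins 59 mm behind the grasp point.
Start: joints at [1.052, 0.491, 1.559, -0, 1.092, -0.106], TCP at [250.717, 572.52, 292.261] pointing down, gripper open.
Joint ranges: [-3.1, 3.1], [-0.84, 2.19], [0.05, 2.79], [-1.13, 4.28], [0.06, 2.93], [-2.69, 2.69]. Speed limits (rad/s): [2.22, 2.22, 2.79, 3.14, 3.14, 3.14].

## Interface

Orientations are given as [roll, pitch, yaw] about the fixed x, y, z axes, in that order (R = Rz(yaw) Ry(pitch) Rx(roll)).
In Python, from cell import env gives the robot as it stands. The module is installed in compiled form; this text tells all that it offers.
- The arm moves only by the tool play_rows, never from a script. Its argument "targets" is a list of rows, each an object with "linear": the shift along the tool's x, y, z in mm, a list of three; "turn": the turn about the tool's z in rad. A call has 1 to 20 rows; each row is the pose to reach, as a shift and turn from the pose commanded when the call began, along the tool's axes at that moment; what a row does not reach only later rows make up. A row lasts 1/8 s, in which the tool goes at most 62.5 mm and 10.7 degrees, less where a joint would pass 70% of its speed; a pose out of reach is approached as far as the arm can. A call with a gripper value outside its range is refused whole. "hand" is the finger opening in mm, from 0 to 95.1, set as the call begins (left out, the last holds). The fingers move at their own pace and stop on an object; the grip force is fixed at half the most. Time passes only in rows, so rows that repeat a pose let the fingers close. It gives the time, the measured TCP pose, the force and the opening at its end, in the units of the state.
- env.state(): the state, without advancing time (a new reading comes with each control period).
- env.read_camera(name): name is "scene" or "side" or "wrist"; returns (picture, depth): 400x640x3 uint8, red, green, blue; 400x640 float32, mm along the optical axis (not along the pixel's ray), 0 where there is no reading.
- env.camera_params(name): a dict with "fx", "fy", "cx", "cy" (pixels), "R" (3x3) and "t" (3): a world point X has camera coordinates R X + t. Camera axes: x right, y down, z forward; pixel columns grow to the right and rows downward; lengths in mm; the calibration is good to about 2 mm. The wrist camera is an equidistant fisheye: a pixel r from the principal point sees the ray r / f radians off the axis. A picture is of the moment at which its call begins: read the wrist's pose just before it. camera_params takes no time and is no camera call; for the wrist camera it gives the pose at the moment of the call.
- env.job_done(): hands the job in, once; it reports no verdict.
The state is a dict: "t": time; "joints": joint angles; "qvel": joint speeds; "tau": joint torques, N m; "eef_pos": TCP position; "tcp_rot": TCP orientation; "ft_force": force on the tool from outside, world axes, zero at the start; "moment": the same for the moment, N m; "opening": opening from 0.0 (shut) to 1.0 (fully open).
Only numpy, scipy, OpenCV 4.12 (cv2) and the standard library are available. Lean on these libraries where they do the work, as an engineer would, in place of code of your own. Each camera call takes 0.05 s, during which the arm holds its last target.

## Task

The pulley of the cream mixer's gear motor is still loose on its shaft: take the black taper key from the wooden block, put it squarely, thin end down, into the keyway between hub and shaft, the nose of its head pointing outwards, and drive it down with the brass drift until it is wedged properly tight. Go by feel and gently: forced too hard, the key cracks the hub. Then stand the drift back in its own hole in the block and leave all the other things where they are.

Things in the scene. Friction and masses are not known exactly. Their poses are not given: they have to be found in the camera images.
- key_head (a point): Centre of the head of the black steel gib-head taper key, which stands upright, thin end down, in a slot of the wooden block. Axes: +z up, from thin end to head; +x from flat side to tapered side; y across. Head 22 mm (x) by 14 mm (y) by 16 mm high, flush with the flat side, its nose overhanging to +x. This point: 8 mm below the head's top, 83 mm above the thin end, 11 mm from the flat side.
- key: The same key, 14 mm wide all along, about 0.14 kg; axes as for key_head. Origin: middle of the flat side's lower edge, at the thin end. The shank under the head is 75 mm long, flat side at x = 0, its thickness in x growing evenly from 9 mm at the thin end to 15 mm under the head.
- keyway (a point): Centre of the keyway's mouth, at the hub's top. +z up along the shaft, +x outwards from the shaft's axis, y across. Keyway 15.5 mm wide in y, open at top and bottom. At the mouth the hub's floor is 6.5 mm to +x and the shaft's flat 6.5 mm to -x (up to 1.2 mm more or less); downwards it narrows with the key's taper. The key's flat side goes against the shaft, so its x axis points along this x.
- pulley: Aluminium V-belt pulley, 150 mm across, fixed; hub 76 mm across, 50 mm long. Origin: shaft axis, hub's underside; axes as keyway. The key first wedges with its thin end 35 to 65 mm below the mouth: only feel tells. From there about 10 N more push per mm. Properly tight after a downward push of 15 to 20 N; much less is too loose, over about 25 N may crack the hub. Wedged, it stays when let go.
- drift_mid (a point): A point on the axis of the brass drift (round bar 18 mm thick, 112 mm long, about 0.23 kg), 85 mm above its lower end: the place to hold it. It stands upright in the middle hole of the block; z is its axis, upwards.
- drift: The same drift; the origin is the centre of its flat lower end, which goes on the key's head.
- drift_hole (a point): Centre of the mouth of the drift's hole in the block's top: round, 22.5 mm across, 40 mm deep. x runs along the block. The drift's slight lean in it does not matter.
- block: Light wooden block, fixed, 170 mm (x) by 64 mm (y) by 50 mm high, origin at the centre of its underside. Along its x axis: the key's slot at x = -58 mm (14.5 mm by 16.5 mm), the drift's hole at x = 4 mm, the pin punch's hole at x = 62 mm; all 40 mm deep.
- drive: Green worm-gear housing with a grey motor lying to +x, fixed. Origin on the shaft axis at the table. Motor 38 mm to each side, up to 218 mm from the axis, its terminal box 120 mm high; the hub's top is 142 mm and the shaft's end 146 mm above the table.
- pin_punch: Bystander: thin steel pin punch, 11 mm across, 105 mm long, standing in the block; origin at its lower end.
- tub: Bystander: white open plastic tub, 120 x 100 x 45 mm; origin at its underside.
- spare_key: Bystander: plain straight steel key without head, 60 x 12 x 10 mm, lying in the tub.
- washer: Bystander: steel washer, 32 mm across, lying in the tub.
- beaker_a: Bystander: small glass beaker, 68 mm across, 92 mm high.
- beaker_b: Bystander: larger glass beaker, 80 mm across, 120 mm high.
- blender: Bystander: stick blender lying along x, about 400 mm long, 70 mm high.
- red_spatula: Bystander: red spatula with clear handle lying flat, about 230 mm long.

How it is judged (in metres and radians):
On the way, in this order (a step that is already met when the one before it is completed fails the run):
1. the key is in the keyway, thin end down and nose outwards, at least 20 mm deep (x of key in the frame of pulley between 0.01 and 0.02 m and y of key in the frame of pulley between -0.003 and 0.003 m and x of key_head in the frame of pulley above 0.02 m and angle between the z axis of key and the z axis of pulley, either way round below 0.035 rad and z of key in the frame of pulley between -0.03 and 0.03 m), for 0.2 s.
2. the drift drives the key in the keyway until it is wedged (contact force between drift and key above 8 N and contact force between key and pulley above 10 N and z of key in the frame of pulley between -0.03 and 0.025 m), for 0.04 s.
At the end, for the whole second after the job is handed in: The key sits squarely (within 2 degrees) in the keyway, nose outwards, wedged with over 10 N on the hub, its thin end 25 to 80 mm below the mouth; the drift stands upright on the bottom of its own hole; both are at rest (contact force between key and pulley above 10 N and x of key in the frame of pulley between 0.01 and 0.02 m and y of key in the frame of pulley between -0.003 and 0.003 m and x of key_head in the frame of pulley above 0.02 m and angle between the z axis of key and the z axis of pulley, either way round below 0.035 rad and z of key in the frame of pulley between -0.03 and 0.025 m and linear speed of each of key, drift below 0.02 m/s and horizontal distance between drift and drift_hole below 0.006 m and height (world z) of drift below 0.018 m and angle between drift's own z axis and vertical below 0.2 rad); the robot touches nothing.
It fails at once if the key is forced and the hub cracks (contact force between key and pulley above 36 N).
It fails at once if another thing is shifted by over 30 mm (pin punch, tub, spare key, washer, beakers, blender, spatula) (distance of any of pin_punch, tub, spare_key, washer, beaker_a, beaker_b, blender, red_spatula from where it was at the start of the episode above 0.03 m).
It also fails if it takes over 64 s, if anything falls off the work surface, if the arm or the gripper's body presses on something with over 40 N, if the wrist force passes 120 N, or if a joint passes its speed limit or range.

## Working session

There is one attempt and no reset: what is moved stays moved. The work goes in short steps, Python scripts to look and compute and a tool call to move; the robot and the scene stay as the last step left them, time stands still between calls to the robot, and variables do not carry over. Pictures are saved under pics/ and viewed, and the job is handed in when it is done.

Besides the shell and the picture viewer there is one more tool, called after "Emit:" as name(argument=value, ...), one argument or row to a line, values as JSON. play_rows: Moves the arm, as the interface text tells. Its arguments: {"type":"object","properties":{"targets":{"type":"array","items":{"type":"object","properties":{"linear":{"type":"array","items":{"type":"number"}},"turn":{"type":"number"}}}},"hand":{"type":"number"}},"required":["targets"]}

```bash
mkdir -p pics; ls; python3 - <<'E'
from cell import env
import cv2,numpy as np
print(env.state())
for n in ["scene","side","wrist"]:
    P=env.camera_params(n); print(n,{k:np.round(v,3).tolist() for k,v in P.items()})
    im,d=env.read_camera(n)
    cv2.imwrite(f"pics/{n}0.png",im[:,:,::-1]); np.save(f"pics/{n}0.npy",d)
E
```

```text
pics
{'t': 0.0, 'joints': array([ 1.05238769e+00,  4.91562694e-01,  1.55949330e+00,  7.26854557e-06,
        1.09169545e+00, -1.05648230e-01]), 'qvel': array([ 0.00093032,  0.00082332, -0.00074249, -0.00041765,  0.0004492 ,
       -0.00143614]), 'tau': array([ 2.57435444e-03, -6.12654305e+01, -2.58176994e+01,  6.93764328e-02,
        4.82794200e-02, -5.27550833e-05]), 'eef_pos': array([250.63058686, 572.35529359, 291.64465309]), 'tcp_rot': array([-3.14044101e+00, -1.28606265e-04,  2.72882882e+00]), 'ft_force': array([ 0.21378449, -0.46006591,  0.41443829]), 'moment': array([-0.02469577, -0.00165878, -0.00952263]), 'opening': 1.003286063801135}
scene {'fx': 456.658, 'fy': 456.658, 'cx': 327.011, 'cy': 206.163, 'R': [[-0.351, 0.936, -0.024], [0.5, 0.166, -0.85], [-0.791, -0.311, -0.527]], 't': [225.815, -182.676, 1673.265]}
side {'fx': 450.799, 'fy': 450.799, 'cx': 318.886, 'cy': 208.494, 'R': [[0.992, -0.128, 0.006], [-0.083, -0.675, -0.733], [0.098, 0.727, -0.68]], 't': [-541.81, 96.007, 1275.565]}
wrist {'fx': 309.707, 'fy': 309.707, 'cx': 317.859, 'cy': 203.868, 'R': [[0.401, 0.916, -0.002], [0.879, -0.384, 0.284], [0.26, -0.116, -0.959]], 't': [-625.88, -32.412, 391.895]}
```

View pics/scene0.png

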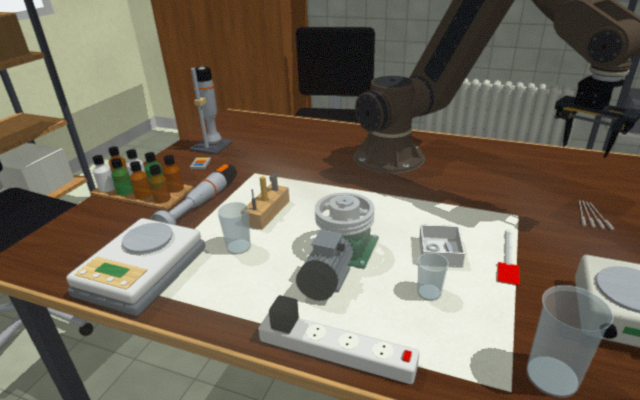

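View pics/side0.png

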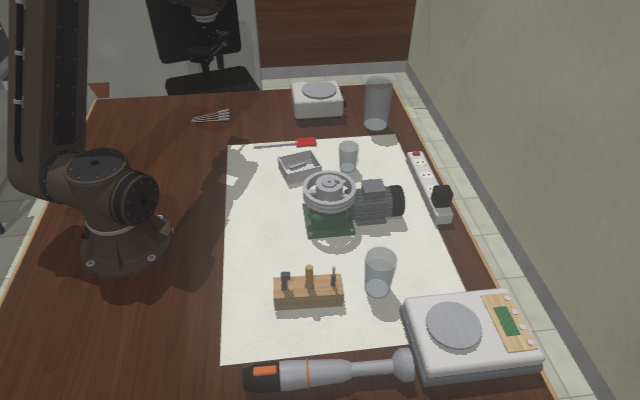

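View pics/wrist0.png

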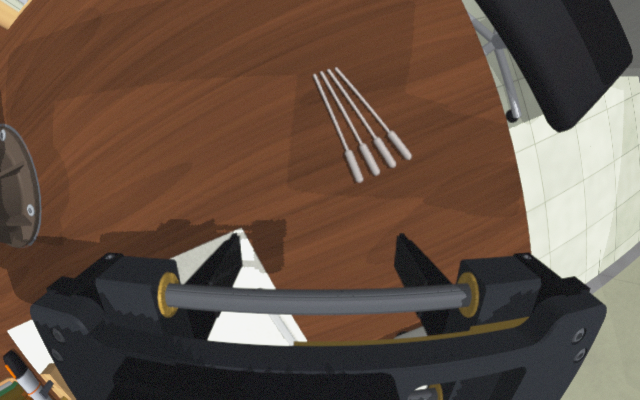

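The scene view shows the block at about (267,205) and the pulley at (345,210). The side view shows the key head at (285,275), the drift at (309,275), the punch at (333,275) and the hub at (330,182). The wrist camera doesn't see them yet.

```bash
cat > h.py <<'E'
import numpy as np,cv2
from scipy.spatial.transform import Rotation as Ro
def params(n):
    from cell import env
    return env.camera_params(n)
def pix2w(P,u,v,depth,fish=False):
    a=(u-P['cx'])/P['fx'];b=(v-P['cy'])/P['fy']
    if fish:
        r=np.hypot(a,b);k=np.tan(r)/r if r>0 else 1;a*=k;b*=k
    return P['R'].T@(np.array([a,b,1.])*depth-P['t'])
def ray(P,u,v,fish=False):
    a=(u-P['cx'])/P['fx'];b=(v-P['cy'])/P['fy']
    if fish:
        r=np.hypot(a,b);d=np.array([a/r*np.sin(r),b/r*np.sin(r),np.cos(r)]) if r>0 else np.array([0,0,1.])
    else: d=np.array([a,b,1.])
    return -P['R'].T@P['t'], P['R'].T@d
def onz(P,u,v,z,fish=False):
    c,d=ray(P,u,v,fish); return c+d*(z-c[2])/d[2]
def proj(P,X,fish=False):
    x=P['R']@np.asarray(X,float)+P['t']
    if fish:
        r=np.hypot(x[0],x[1]);th=np.arctan2(r,x[2]);return P['cx']+P['fx']*th*x[0]/r,P['cy']+P['fy']*th*x[1]/r
    return P['cx']+P['fx']*x[0]/x[2],P['cy']+P['fy']*x[1]/x[2]
def crop(src,dst,x0,y0,x1,y1,s):
    im=cv2.imread(src)[y0:y1,x0:x1]
    cv2.imwrite(dst,cv2.resize(im,None,fx=s,fy=s,interpolation=cv2.INTER_CUBIC))
def Rt(s): return Ro.from_euler('xyz',s['tcp_rot']).as_matrix()
E
python3 - <<'E'
from h import *
from cell import env
s=env.state();R=Rt(s);print(np.round(R,3))
P=env.camera_params('wrist');c=-P['R'].T@P['t'];print('cam in tool',R.T@(c-s['eef_pos']),'\naxes',np.round(P['R']@R,3))
crop('pics/side0.png','pics/s1.png',250,160,430,330,4)
crop('pics/scene0.png','pics/s2.png',230,165,400,305,4)
P=env.camera_params('side');d=np.load('pics/side0.npy')
for u,v in [(286,274),(309,267),(333,268),(330,182),(277,285),(340,284),(380,250),(375,210)]:
    print(u,v,np.round(pix2w(P,u,v,d[v,u]),1))
E
```

```text
[[-0.916  0.401 -0.   ]
 [ 0.401  0.916 -0.001]
 [ 0.    -0.001 -1.   ]]
cam in tool [ 80.60073002   1.73837459 -91.80886739] 
axes [[ 0.     1.     0.001]
 [-0.959  0.001 -0.284]
 [-0.284 -0.001  0.959]]
286 274 [ 434.9 -250.5  100.9]
309 267 [ 489.7 -251.6  119.7]
333 268 [ 546.5 -254.6  111.3]
330 182 [579.2  21.3 146.1]
277 285 [ 411.2 -238.6   47.2]
340 284 [ 565.3 -257.    50.2]
380 250 [ 671.2 -209.2  107.7]
375 210 [707.1 -12.6  56.9]
```

View pics/s1.png

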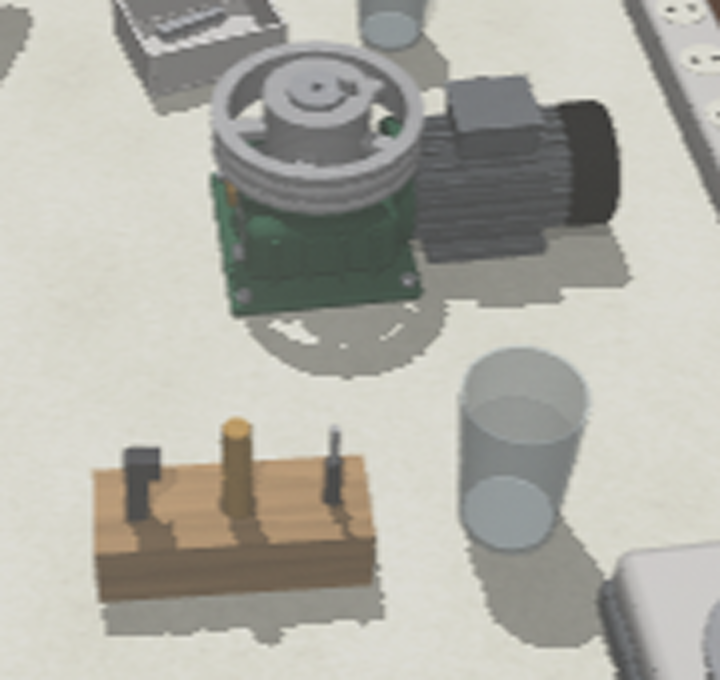

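View pics/s2.png

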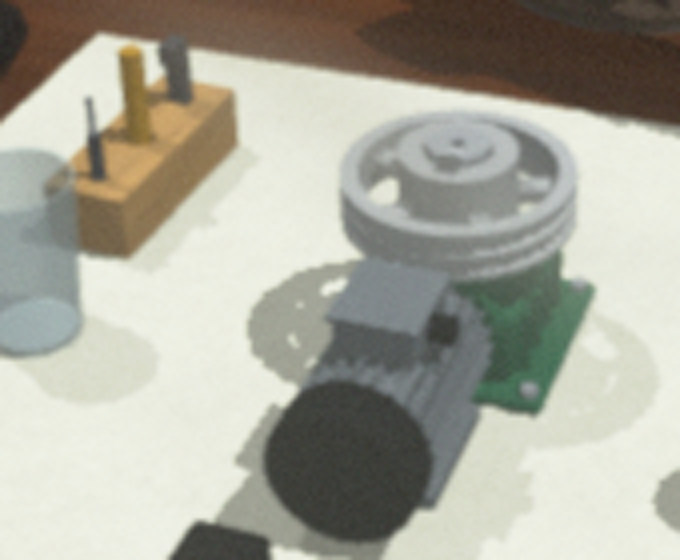

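```bash
cat >> h.py <<'E'
def go(x,y,z,yaw=None):
    from cell import env
    s=env.state();R=Rt(s);d=R.T@(np.array([x,y,z])-s['eef_pos'])
    t=0 if yaw is None else -((yaw-s['tcp_rot'][2]+np.pi)%(2*np.pi)-np.pi)
    print('t',round(s['t'],2),'pos',np.round(s['eef_pos'],2),'rot',np.round(s['tcp_rot'],4),'shift',np.round(d,2),'turn',round(t,4),'F',np.round(s['ft_force'],2))
E
python3 -c "
from h import *
go(620,20,260,3.12)"
```

```text
t 0.15 pos [250.68 572.42 291.81] rot [-3.1408 -0.      2.7288] shift [-559.92 -357.83   32.07] turn -0.3912 F [-0.43  0.24 -0.47]
```

Emit:
play_rows(
  targets=[
    {"linear": [-40,-26,2],"turn": -0.03},
    {"linear": [-90,-58,5],"turn": -0.07},
    {"linear": [-140,-90,8],"turn": -0.1},
    {"linear": [-190,-122,11],"turn": -0.13},
    {"linear": [-240,-154,14],"turn": -0.17},
    {"linear": [-290,-186,17],"turn": -0.2},
    {"linear": [-340,-218,20],"turn": -0.24},
    {"linear": [-390,-250,22],"turn": -0.27},
    {"linear": [-440,-282,25],"turn": -0.31},
    {"linear": [-490,-314,28],"turn": -0.35},
    {"linear": [-530,-340,31],"turn": -0.38},
    {"linear": [-560,-358,32],"turn": -0.39},
    {"linear": [-560,-358,32],"turn": -0.39},
    {"linear": [-560,-358,32],"turn": -0.39},
  ],
)

```text
t: 1.9
eef_pos: [619.6, 20.3, 260.0]
tcp_rot: [3.141, -0.001, 3.119]
ft_force: [0.6, 0.7, 0.4]
opening: 1.0
```

```bash
cat >> h.py <<'E'
def shot(name,tag):
    from cell import env
    s=env.state();P=env.camera_params(name);im,d=env.read_camera(name)
    cv2.imwrite(f'pics/{tag}.png',im[:,:,::-1]);np.savez(f'pics/{tag}.npz',d=d,s=s['eef_pos'],rot=s['tcp_rot'],**P)
    return s,P,d
def load(tag):
    z=np.load(f'pics/{tag}.npz');return z,z['d']
E
python3 -c "
from h import *
go(620,20,260,3.12)
shot('wrist','w1')
crop('pics/w1.png','pics/w1c.png',220,60,420,210,4)"
```

```text
t 1.9 pos [619.6   20.34 259.97] rot [ 3.1413e+00 -8.0000e-04  3.1185e+00] shift [-0.41 -0.33 -0.03] turn -0.0015 F [0.62 0.66 0.38]
```

View pics/w1.png

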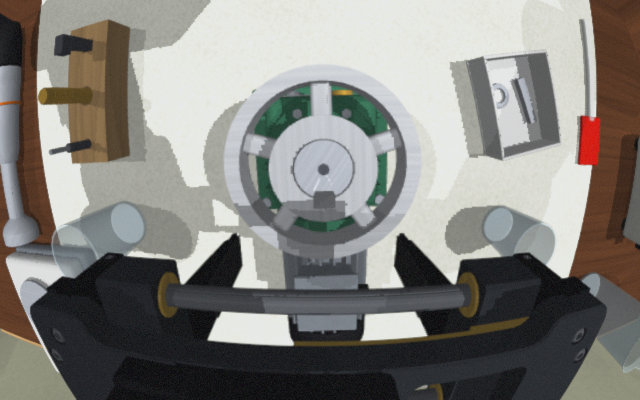

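View pics/w1c.png

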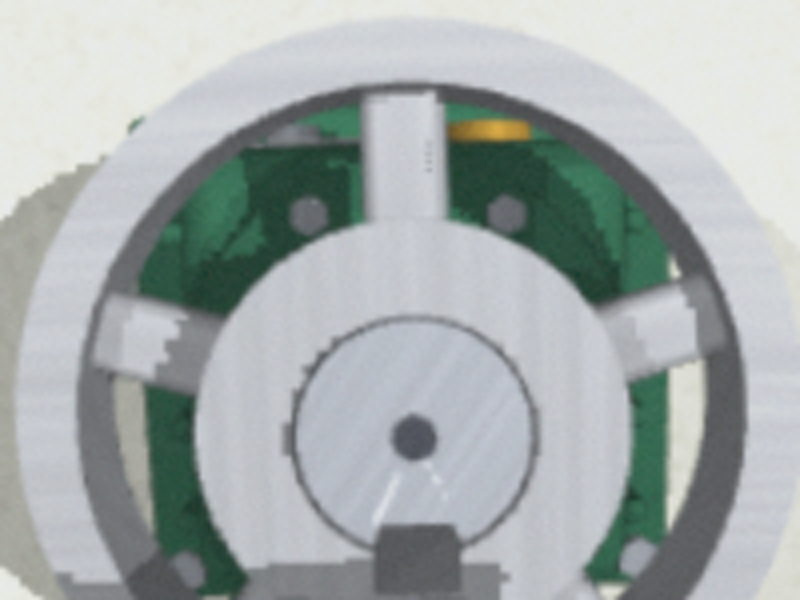

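The keyway is the dark notch below the shaft at (324,200), and the shaft centre is at (323.5,169).

```bash
python3 -c "
from h import *
crop('pics/w1.png','pics/w1d.png',274,150,374,220,8)"
```

```text
(no output)
```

View pics/w1d.png

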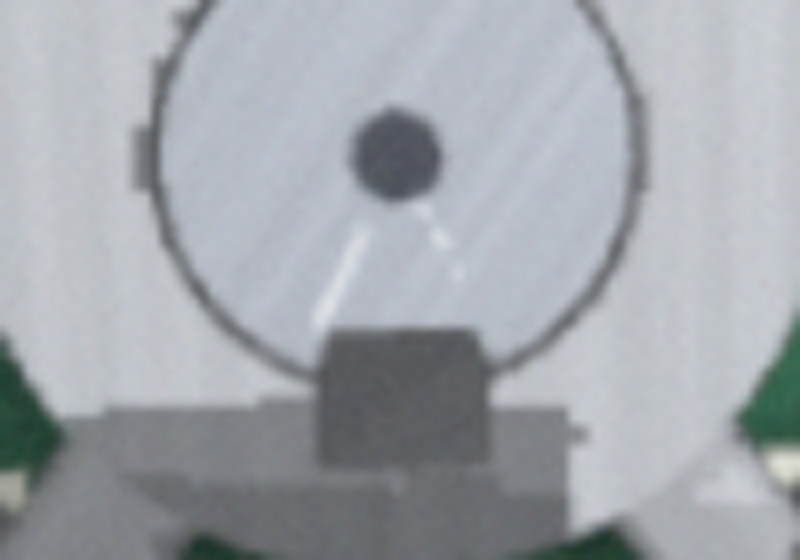

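```bash
python3 -c "
from h import *
P,d=load('w1')
def f(u,v,z):
    u=274+(u+.5)/8-.5;v=150+(v+.5)/8-.5
    return onz(P,u,v,z,True)
c=f(397,156,146);a=f(317,466,142);b=f(490,466,142);e=f(328,329,146);g=f(478,329,146)
for n,p in zip('cabeg',(c,a,b,e,g)): print(n,np.round(p,1))
m=(a+b)/2;k=(e+g)/2
print('width',np.linalg.norm(a-b),'chord',np.linalg.norm(e-g),'R to floor',np.linalg.norm((m-c)[:2]),'R to flat',np.linalg.norm((k-c)[:2]))
for v in ((b-a),(g-e)): print('yaw from y-edges',np.degrees(np.arctan2(v[1],v[0])))
print('yaw m-c',np.degrees(np.arctan2(*(m-c)[1::-1])),np.degrees(np.arctan2(*(k-c)[1::-1])))
for u,v in [(323,165),(340,178),(300,178)]: print(np.round(pix2w(P,u,v,d[v,u],True),1))
# hub circle check: left/right edges of hub
"

```

```text
c [576.2  26.4 146. ]
a [604.6  18.8 142. ]
b [605.   34.2 142. ]
e [591.1  20.2 146. ]
g [591.4  33.1 146. ]
width 15.347414956666983 chord 12.84822722536884 R to floor 28.553589909705227 R to flat 15.039285158609859
yaw from y-edges 88.70804983087054
yaw from y-edges 88.74811595259627
yaw m-c 0.24470831937540533 0.9043860472252824
[573.4  26.3 146.1]
[582.9  37.8 144.8]
[582.1  10.5 145.4]
```

```bash
python3 -c "
from h import *
P=params('side')
print(onz(P,337,182,142), proj(P,[598,26.5,142]))
go(457,-250,219,3.115)"
```

```text
[599.3782566   23.85149999 142.        ] (np.float64(336.3623817937848), np.float64(181.43754911173738))
t 1.95 pos [619.54  20.72 260.19] rot [ 3.1413e+00 -5.0000e-04  3.1193e+00] shift [ 156.44 -274.29   41.19] turn 0.0043 F [-0.26  0.2   0.51]
```

Side camera agrees to about 2 mm. Now over the key.

Emit:
play_rows(
  targets=[
    {"linear": [22,-40,0],"turn": 0},
    {"linear": [50,-90,0],"turn": 0},
    {"linear": [80,-142,5],"turn": 0},
    {"linear": [110,-194,15],"turn": 0},
    {"linear": [140,-246,30],"turn": 0.004},
    {"linear": [156,-274,41],"turn": 0.004},
    {"linear": [156,-274,41],"turn": 0.004},
    {"linear": [156,-274,41],"turn": 0.004},
  ],
)

```text
t: 2.95
eef_pos: [458.3, -249.4, 219.6]
tcp_rot: [3.142, 0.0, 3.116]
ft_force: [-1.0, 0.4, 0.5]
opening: 0.997
```

```bash
python3 -c "
from h import *
go(457,-250,219,3.115)
shot('wrist','w2')
crop('pics/w2.png','pics/w2c.png',264,140,384,230,6)"
```

```text
t 2.95 pos [ 458.28 -249.43  219.6 ] rot [3.1416e+00 4.0000e-04 3.1155e+00] shift [ 1.26 -0.6   0.6 ] turn 0.0005 F [-0.99  0.44  0.46]
```

View pics/w2.png

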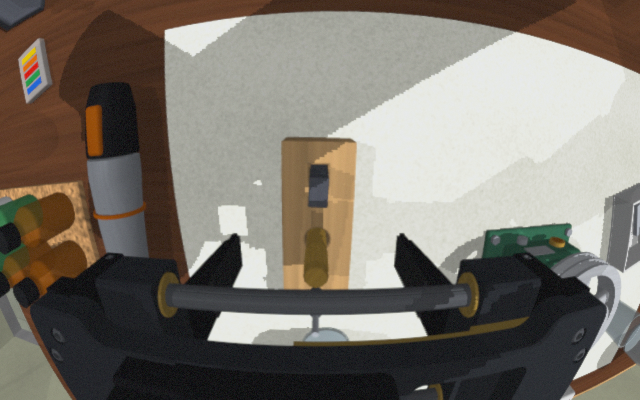

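View pics/w2c.png

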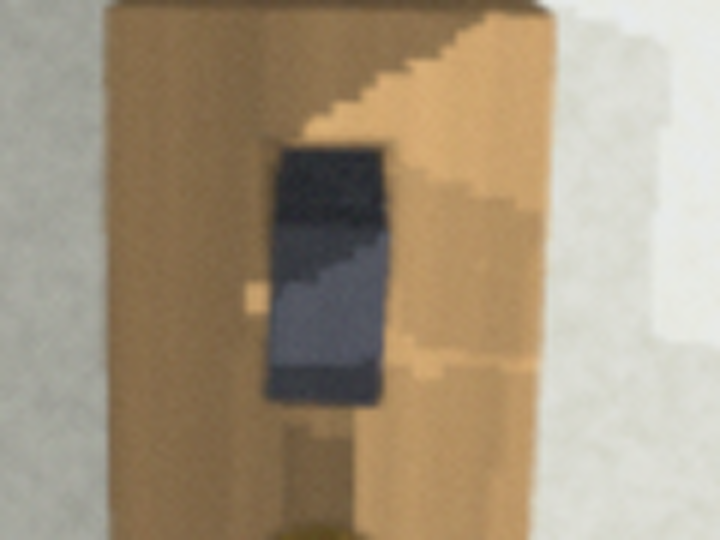

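```bash
python3 -c "
from h import *
P,d=load('w2')
def f(u,v,z):
    u=264+(u+.5)/6-.5;v=140+(v+.5)/6-.5
    return onz(P,u,v,z,True)
q=[f(*p,101) for p in ((272,225),(388,225),(265,405),(382,405))]
for p in q: print(np.round(p,1))
print('centre',np.mean(q,0),'w',np.linalg.norm(q[0]-q[1]),np.linalg.norm(q[2]-q[3]),'len',np.linalg.norm(q[0]-q[2]))
for a,b in ((0,2),(1,3)): v=q[b]-q[a]; print(np.degrees(np.arctan2(v[1],v[0])))
u,v=int(264+330/6),int(140+300/6); print(u,v,pix2w(P,u,v,d[v,u],True))
for e in (((105,10),(110,535)),((553,10),(530,535))):
    a,b=[f(*p,50) for p in e]; w=b-a; print('block edge',a,b,np.degrees(np.arctan2(w[1],w[0])))
t=f(330,315,101); print('head in tool', Ro.from_euler('xyz',P['rot']).as_matrix().T@(np.mean(q,0)-P['s']))
"

```

```text
[ 421.3 -253.2  101. ]
[ 421.6 -239.9  101. ]
[ 443.  -254.8  101. ]
[ 443.4 -240.9  101. ]
centre [ 432.33216171 -247.20990619  101.        ] w 13.394521294252126 13.866567440704069 len 21.765114362649026
-4.087253806940174
-2.8448758795347864
319 190 [ 430.89306034 -246.49542852  100.27306942]
block edge [ 399.95690654 -277.66089594   50.        ] [ 478.68268478 -281.23830418   50.        ] -2.6018096044526167
block edge [ 401.5550397  -214.56066524   50.        ] [ 480.27370795 -217.70412247   50.        ] -2.2867661922825278
head in tool [ 26.04709405   1.53998571 118.5917409 ]
```

```bash
python3 -c "
from h import *
im=cv2.imread('pics/w2.png')
a=im[220:300,200:280];b=im[220:300,365:445]
cv2.imwrite('pics/w2f.png',cv2.resize(np.hstack([a,b]),None,fx=5,fy=5,interpolation=cv2.INTER_CUBIC))
P,d=load('w2')
for y in (47.5,-47.5,0):
  for z in (40,59,78):
   for x in (-10,10):
    T=Ro.from_euler('xyz',P['rot']).as_matrix()@np.array([x,y,z])+P['s']; print(y,z,x,np.round(proj(P,T,True),1))
"

```

```text
47.5 40 -10 [406.1 297.5]
47.5 40 10 [411.1 263.9]
47.5 59 -10 [398.  279.5]
47.5 59 10 [401.8 248. ]
47.5 78 -10 [391.1 264.4]
47.5 78 10 [394.1 235. ]
-47.5 40 -10 [224.1 297. ]
-47.5 40 10 [219.  263.5]
-47.5 59 -10 [232.7 279.1]
-47.5 59 10 [228.8 247.8]
-47.5 78 -10 [240.1 264.1]
-47.5 78 10 [237.  234.8]
0 40 -10 [314.9 300. ]
0 40 10 [314.7 265.7]
0 59 -10 [315.2 281.1]
0 59 10 [315.1 249.1]
0 78 -10 [315.5 265.4]
0 78 10 [315.4 235.6]
```

View pics/w2f.png

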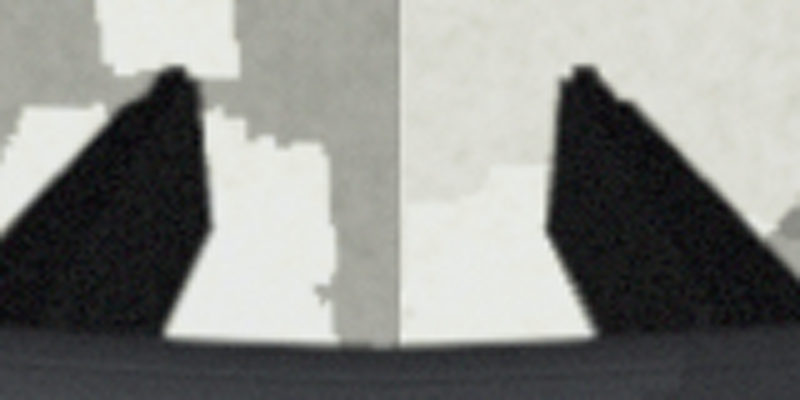

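```bash
python3 -c "
from h import *
go(431.7,-248.9,157,3.098)"
```

```text
t 3.0 pos [ 458.49 -249.29  219.7 ] rot [-3.1414e+00  7.0000e-04  3.1162e+00] shift [26.83 -0.28 62.68] turn 0.0182 F [ 0.37  0.1  -0.21]
```

Emit:
play_rows(
  targets=[
    {"linear": [14,0,0],"turn": 0.01},
    {"linear": [26.8,-0.3,5],"turn": 0.018},
    {"linear": [26.8,-0.3,30],"turn": 0.018},
    {"linear": [26.8,-0.3,52],"turn": 0.018},
    {"linear": [26.8,-0.3,62.7],"turn": 0.018},
    {"linear": [26.8,-0.3,62.7],"turn": 0.018},
    {"linear": [26.8,-0.3,62.7],"turn": 0.018},
  ],
)

```text
t: 3.88
eef_pos: [431.1, -250.1, 157.1]
tcp_rot: [-3.141, 0.001, 3.097]
ft_force: [-0.8, -0.3, 0.7]
opening: 0.996
```

```bash
python3 -c "
from h import *
go(431.7,-248.9,157,3.098)
shot('wrist','w3')
crop('pics/w3.png','pics/w3c.png',210,190,430,320,3)"
```

```text
t 3.88 pos [ 431.14 -250.11  157.07] rot [-3.1412e+00  7.0000e-04  3.0968e+00] shift [-0.5   1.24  0.07] turn -0.0012 F [-0.79 -0.33  0.72]
```

View pics/w3c.png

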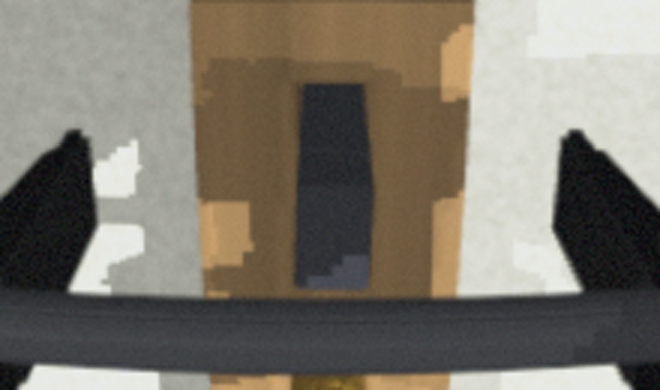

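```bash
python3 -c "
from h import *
P,d=load('w3')
R=Ro.from_euler('xyz',P['rot']).as_matrix()
for u,v in ((298,183),(372,183),(295,286),(371,286)):
    p=onz(P,210+u/3,190+v/3,101,True); print(p, R.T@(p-P['s']))
"

```

```text
[ 420.79212755 -252.63531395  101.        ] [10.26191885 -2.95985646 56.06493911]
[ 421.37699349 -239.67049856  101.        ] [10.25839403 10.01814293 56.05987815]
[ 441.98357183 -254.3743063   101.        ] [-10.9861467   -3.7478349   56.07927943]
[ 442.6233996  -240.34235396  101.        ] [-10.99677618  10.29869219  56.07380628]
```

Emit:
play_rows(
  targets=[
    {"linear": [0,1.5,0],"turn": 0},
    {"linear": [0,1.5,0],"turn": 0},
  ],
)

```text
t: 4.18
eef_pos: [431.2, -248.4, 156.8]
tcp_rot: [-3.141, 0.0, 3.097]
ft_force: [-0.1, -0.4, 0.4]
opening: 1.002
```

Emit:
play_rows(
  hand=5,
  targets=[
    {"linear": [0,0,0],"turn": 0},
    {"linear": [0,0,0],"turn": 0},
    {"linear": [0,0,0],"turn": 0},
    {"linear": [0,0,0],"turn": 0},
    {"linear": [0,0,0],"turn": 0},
    {"linear": [0,0,0],"turn": 0},
  ],
)

```text
t: 4.92
eef_pos: [431.1, -248.5, 156.5]
tcp_rot: [3.141, 0.0, 3.097]
ft_force: [-0.7, -0.0, -0.0]
opening: 0.425
```

Emit:
play_rows(
  targets=[
    {"linear": [0,0,0],"turn": 0},
    {"linear": [0,0,0],"turn": 0},
    {"linear": [0,0,0],"turn": 0},
    {"linear": [0,0,0],"turn": 0},
    {"linear": [0,0,0],"turn": 0},
  ],
)

```text
t: 5.55
eef_pos: [431.1, -248.5, 156.5]
tcp_rot: [3.141, 0.0, 3.097]
ft_force: [0.7, -0.1, -0.5]
opening: 0.145
```

Emit:
play_rows(
  targets=[
    {"linear": [0,0,0],"turn": 0},
    {"linear": [0,0,-8],"turn": 0},
    {"linear": [0,0,-25],"turn": 0},
    {"linear": [0,0,-45],"turn": 0},
    {"linear": [0,0,-75],"turn": 0},
    {"linear": [0,0,-115],"turn": 0},
    {"linear": [0,0,-150],"turn": 0},
    {"linear": [0,0,-165],"turn": 0},
    {"linear": [0,0,-165],"turn": 0},
    {"linear": [0,0,-165],"turn": 0},
  ],
)

```text
t: 6.8
eef_pos: [430.8, -248.3, 320.2]
tcp_rot: [3.14, -0.002, 3.097]
ft_force: [-0.5, -0.6, -2.6]
opening: 0.144
```

```bash
python3 -c "
from h import *
go(597.4,24.8,321,3.119)
shot('wrist','w4');shot('side','d4');shot('scene','c4')
crop('pics/w4.png','pics/w4c.png',240,150,400,300,5)
crop('pics/d4.png','pics/d4c.png',240,160,340,260,5)
"
```

```text
t 6.8 pos [ 430.82 -248.31  320.25] rot [ 3.1403e+00 -1.6000e-03  3.0968e+00] shift [-154.18  280.3    -0.65] turn -0.0222 F [-0.54 -0.58 -2.59]
```

View pics/w4c.png

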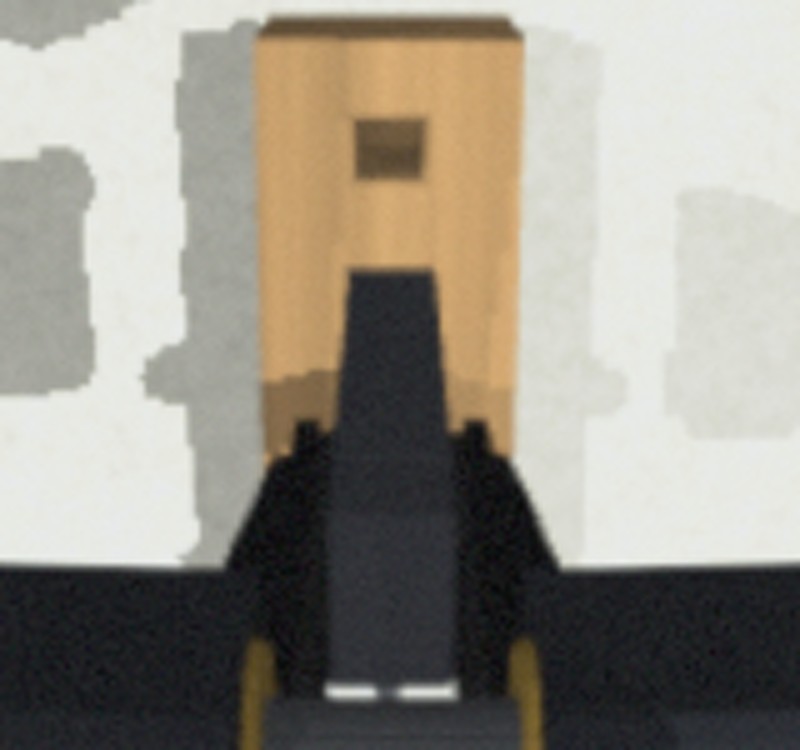

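View pics/d4.png

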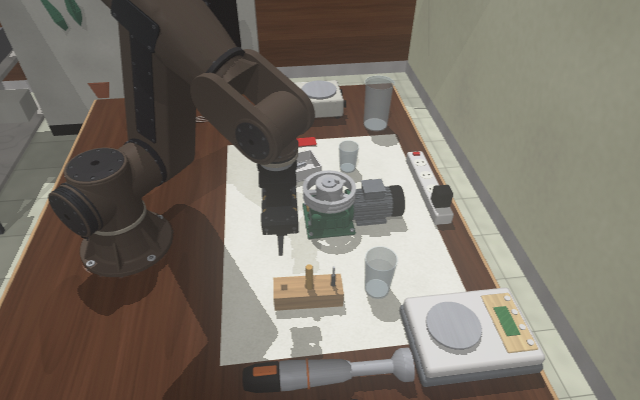

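```bash
python3 -c "
from h import *
P,d=load('w4')
R=Ro.from_euler('xyz',P['rot']).as_matrix()
for u,v in ((349,269.5),(434,269.5)):
    p=onz(P,240+u/5-.4,150+v/5-.4,320.25-146.5,True); print(p, R.T@(p-P['s']))
# slot in block for bias check
for u,v in ((354,119),(427,119),(354,180),(424,180)):
    p=onz(P,240+u/5-.4,150+v/5-.4,50,True); print('slot',p)
"

```

```text
[ 420.70731613 -253.06395726  173.75      ] [  9.6446499   -5.38806664 146.50484764]
[ 421.31422562 -239.43547269  173.75      ] [  9.6490797    8.253913   146.52224025]
slot [ 419.61300852 -255.08157168   50.        ]
slot [ 420.38549812 -237.74366134   50.        ]
slot [ 434.50028164 -255.82730641   50.        ]
slot [ 435.24847397 -239.04616885   50.        ]
```

```bash
python3 -c "
from h import *
go(602.4,24.85,308.5,3.125)"
```

```text
t 6.95 pos [ 430.99 -248.46  320.44] rot [ 3.1404e+00 -1.6000e-03  3.0967e+00] shift [-159.    280.71   12.04] turn -0.0283 F [-0.6   0.25 -0.95]
```

Emit:
play_rows(
  targets=[
    {"linear": [-20,36,0],"turn": 0},
    {"linear": [-45,80,0],"turn": 0},
    {"linear": [-72,128,0],"turn": -0.01},
    {"linear": [-100,176,0],"turn": -0.02},
    {"linear": [-125,222,2],"turn": -0.028},
    {"linear": [-145,257,5],"turn": -0.028},
    {"linear": [-156,276,9],"turn": -0.028},
    {"linear": [-159,280.7,12],"turn": -0.028},
    {"linear": [-159,280.7,12],"turn": -0.028},
    {"linear": [-159,280.7,12],"turn": -0.028},
    {"linear": [-159,280.7,12],"turn": -0.028},
  ],
)

```text
t: 8.32
eef_pos: [602.3, 23.9, 309.9]
tcp_rot: [3.142, 0.0, 3.124]
ft_force: [0.7, 0.1, -1.0]
opening: 0.144
```

```bash
python3 -c "
from h import *
go(602.4,24.85,308.5,3.125)
shot('wrist','w5')
crop('pics/w5.png','pics/w5c.png',270,150,370,220,8)
"
```

```text
t 8.32 pos [602.31  23.94 309.88] rot [3.1416e+00 5.0000e-04 3.1237e+00] shift [-0.08  0.91  1.38] turn -0.0013 F [ 0.67  0.11 -1.03]
```

View pics/w5c.png

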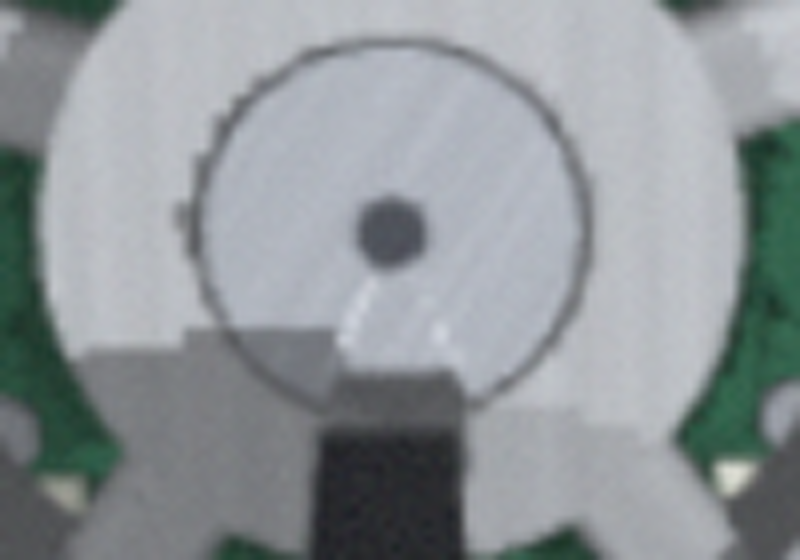

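```bash
python3 -c "
from h import *
P,d=load('w5')
def f(u,v,z):
    return np.round(onz(P,270+(u+.5)/8-.5,150+(v+.5)/8-.5,z,True),2)
print('key',f(318,431,163.4),f(463,431,163.4))
print('way',f(324,410,142),f(466,410,142),'flat',f(334,372,146),f(460,372,146),'c',f(391,232,146))
print(f(45,232,142),f(745,232,142))
"

```

```text
key [592.6   18.66 163.4 ] [592.85  33.2  163.4 ]
way [596.53  18.62 142.  ] [596.8  34.1 142. ] flat [591.19  19.92 146.  ] [591.42  33.39 146.  ] c [576.02  26.27 146.  ]
[576.07 -10.97 142.  ] [577.36  64.38 142.  ]
```

Emit:
play_rows(
  targets=[
    {"linear": [0,0.6,3],"turn": -0.006},
    {"linear": [0,0.6,9],"turn": -0.006},
    {"linear": [0,0.6,12],"turn": -0.006},
    {"linear": [0,0.6,12],"turn": -0.006},
    {"linear": [0,0.6,12],"turn": -0.006},
  ],
)

```text
t: 9.0
eef_pos: [602.6, 25.4, 297.6]
tcp_rot: [3.142, 0.0, 3.131]
ft_force: [-0.1, -0.3, -1.6]
opening: 0.147
```

```bash
python3 -c "
from h import *
go(602.4,24.85,308.5,3.125)
shot('wrist','w6')
crop('pics/w6.png','pics/w6c.png',270,150,370,220,8)
"
```

```text
t 9.0 pos [602.59  25.4  297.59] rot [3.1415e+00 1.0000e-04 3.1309e+00] shift [  0.19  -0.55 -10.91] turn 0.0059 F [-0.07 -0.34 -1.6 ]
```

View pics/w6c.png

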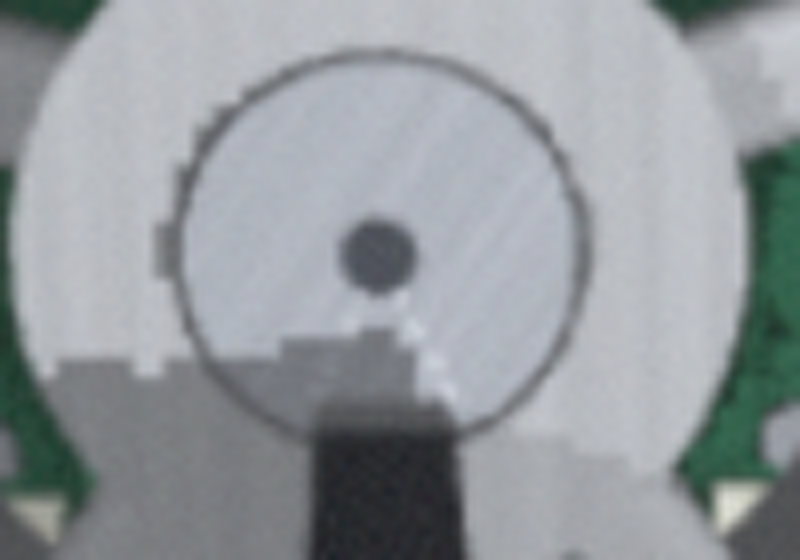

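```bash
python3 -c "
from h import *
P,d=load('w6')
def f(u,v,z):
    return np.round(onz(P,270+(u+.5)/8-.5,150+(v+.5)/8-.5,z,True),2)
print('key',f(318,433,151.1),f(456,433,151.1))
print('flat',f(318,404,146),f(450,404,146),'c',f(378,257,146))
print(f(12,250,142),f(749,250,142))
"

```

```text
key [593.11  20.05 151.1 ] [593.24  33.89 151.1 ]
flat [591.52  19.94 146.  ] [591.66  33.42 146.  ] c [576.23  26.24 146.  ]
[575.85 -11.43 142.  ] [576.63  64.34 142.  ]
```

Emit:
play_rows(
  targets=[
    {"linear": [0,-0.4,2],"turn": 0},
    {"linear": [0,-0.4,5],"turn": 0},
    {"linear": [0,-0.4,8],"turn": 0},
    {"linear": [0,-0.4,9.5],"turn": 0},
    {"linear": [0,-0.4,11],"turn": 0},
  ],
)

```text
t: 9.68
eef_pos: [602.6, 25.0, 286.4]
tcp_rot: [3.141, 0.0, 3.131]
ft_force: [0.2, 0.4, -1.3]
opening: 0.145
```

Emit:
play_rows(
  targets=[
    {"linear": [0,0,1.5],"turn": 0},
    {"linear": [0,0,3],"turn": 0},
  ],
)

```text
t: 9.93
eef_pos: [602.6, 25.0, 283.5]
tcp_rot: [3.141, 0.0, 3.131]
ft_force: [0.2, -0.4, -0.9]
opening: 0.143
```

Emit:
play_rows(
  targets=[
    {"linear": [0,0,2],"turn": 0},
    {"linear": [0,0,4],"turn": 0},
    {"linear": [0,0,6],"turn": 0},
  ],
)

```text
t: 10.3
eef_pos: [602.5, 25.0, 277.4]
tcp_rot: [3.141, 0.0, 3.131]
ft_force: [0.2, 0.4, -1.3]
opening: 0.143
```

Emit:
play_rows(
  targets=[
    {"linear": [0,0,2],"turn": 0},
    {"linear": [0,0,4],"turn": 0},
    {"linear": [0,0,6],"turn": 0},
  ],
)

```text
t: 10.68
eef_pos: [602.6, 25.0, 271.4]
tcp_rot: [3.141, 0.0, 3.131]
ft_force: [-0.3, 0.6, -1.5]
opening: 0.149
```

Emit:
play_rows(
  targets=[
    {"linear": [0,0,1.5],"turn": 0},
    {"linear": [0,0,3],"turn": 0},
  ],
)

```text
t: 10.92
eef_pos: [602.6, 25.0, 268.5]
tcp_rot: [3.141, 0.0, 3.131]
ft_force: [0.0, 1.0, -0.1]
opening: 0.143
```

Emit:
play_rows(
  targets=[
    {"linear": [0.4,0,0],"turn": 0},
    {"linear": [0.8,0,0],"turn": 0},
    {"linear": [0.8,0,0],"turn": 0},
  ],
)

```text
t: 11.3
eef_pos: [601.8, 25.0, 268.6]
tcp_rot: [3.142, 0.0, 3.131]
ft_force: [1.6, 1.0, -2.6]
opening: 0.146
```

Emit:
play_rows(
  targets=[
    {"linear": [0.3,0,0],"turn": 0},
    {"linear": [0.3,0,0],"turn": 0},
  ],
)

```text
t: 11.55
eef_pos: [601.5, 25.0, 268.6]
tcp_rot: [3.142, 0.0, 3.131]
ft_force: [0.7, 1.7, -1.6]
opening: 0.146
```

Emit:
play_rows(
  targets=[
    {"linear": [0.3,0,0],"turn": 0},
    {"linear": [0.3,0,0],"turn": 0},
  ],
)

```text
t: 11.8
eef_pos: [601.1, 25.0, 268.6]
tcp_rot: [3.142, 0.0, 3.131]
ft_force: [1.3, 1.1, -1.1]
opening: 0.146
```

Emit:
play_rows(
  targets=[
    {"linear": [0.3,0,0],"turn": 0},
    {"linear": [0.3,0,0],"turn": 0},
  ],
)

```text
t: 12.05
eef_pos: [600.9, 25.0, 268.6]
tcp_rot: [3.142, 0.0, 3.131]
ft_force: [1.4, 0.8, -2.3]
opening: 0.151
```

```bash
python3 -c "
from h import *
from cell import env
F=[];M=[]
shot('wrist','w7')
s=env.state();print(s['ft_force'],s['moment'],s['eef_pos'])
crop('pics/w7.png','pics/w7c.png',270,150,370,220,8)
"
```

```text
[ 1.78400863  0.51139619 -2.111125  ] [ 0.23553933 -0.45068213  0.0142446 ] [600.89421856  24.99587364 268.54591678]
```

View pics/w7c.png

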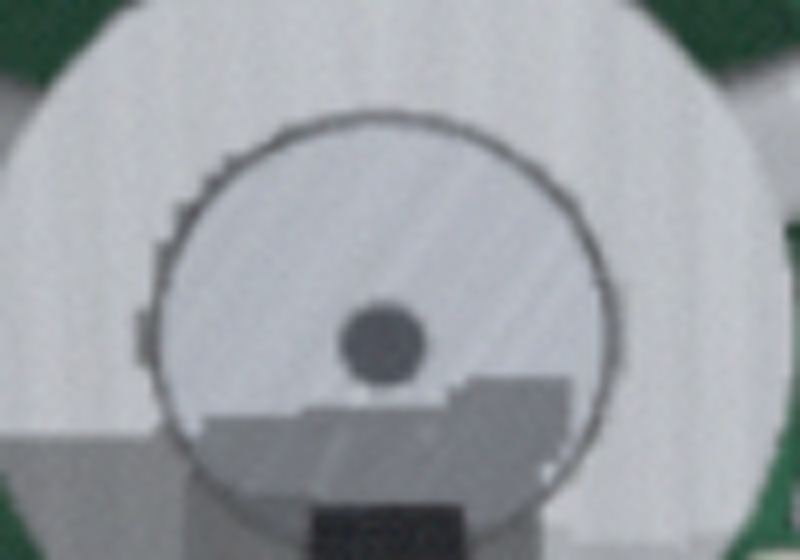

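Emit:
play_rows(
  targets=[
    {"linear": [0,0.3,0],"turn": 0},
    {"linear": [0,0.3,3],"turn": 0},
    {"linear": [0,0.3,6],"turn": 0},
    {"linear": [0,0.3,9],"turn": 0},
    {"linear": [0,0.3,12],"turn": 0},
  ],
)

```text
t: 12.72
eef_pos: [600.9, 25.2, 256.4]
tcp_rot: [-3.142, 0.0, 3.131]
ft_force: [0.9, -0.5, 1.0]
opening: 0.145
```

Emit:
play_rows(
  targets=[
    {"linear": [0,0,1],"turn": 0},
  ],
)

```text
t: 12.85
eef_pos: [600.9, 25.2, 255.4]
tcp_rot: [-3.142, 0.0, 3.131]
ft_force: [1.1, -0.6, 0.6]
opening: 0.145
```

Emit:
play_rows(
  targets=[
    {"linear": [0,0,1],"turn": 0},
  ],
)

```text
t: 12.98
eef_pos: [600.9, 25.2, 254.5]
tcp_rot: [-3.142, 0.0, 3.131]
ft_force: [2.0, -1.0, 2.0]
opening: 0.142
```

Emit:
play_rows(
  targets=[
    {"linear": [0,0,1],"turn": 0},
  ],
)

```text
t: 13.1
eef_pos: [600.9, 25.2, 253.6]
tcp_rot: [-3.142, 0.0, 3.131]
ft_force: [0.6, -1.5, 1.2]
opening: 0.146
```

Emit:
play_rows(
  targets=[
    {"linear": [0,0,1],"turn": 0},
  ],
)

```text
t: 13.22
eef_pos: [600.9, 25.2, 252.6]
tcp_rot: [-3.142, 0.0, 3.131]
ft_force: [1.3, -0.8, 1.1]
opening: 0.142
```

Emit:
play_rows(
  targets=[
    {"linear": [0,0,1],"turn": 0},
  ],
)

```text
t: 13.35
eef_pos: [600.9, 25.3, 251.5]
tcp_rot: [-3.142, 0.0, 3.131]
ft_force: [2.1, -2.3, 1.2]
opening: 0.148
```

Emit:
play_rows(
  targets=[
    {"linear": [-0.2,-0.2,1],"turn": 0},
  ],
)

```text
t: 13.48
eef_pos: [601.0, 25.1, 250.4]
tcp_rot: [3.141, -0.0, 3.131]
ft_force: [1.5, -1.3, 1.2]
opening: 0.139
```

Emit:
play_rows(
  targets=[
    {"linear": [0,0,1],"turn": 0},
  ],
)

```text
t: 13.6
eef_pos: [601.0, 25.1, 249.4]
tcp_rot: [3.141, -0.0, 3.131]
ft_force: [1.3, 0.0, 1.8]
opening: 0.142
```

Emit:
play_rows(
  targets=[
    {"linear": [0,0,1],"turn": 0},
  ],
)

```text
t: 13.72
eef_pos: [601.0, 25.1, 248.4]
tcp_rot: [3.141, -0.0, 3.131]
ft_force: [1.0, -0.9, 0.7]
opening: 0.145
```

Emit:
play_rows(
  targets=[
    {"linear": [0,0,1],"turn": 0},
  ],
)

```text
t: 13.85
eef_pos: [601.0, 25.1, 247.4]
tcp_rot: [3.141, -0.0, 3.131]
ft_force: [1.2, -1.2, 0.5]
opening: 0.143
```

Emit:
play_rows(
  targets=[
    {"linear": [0,0,1],"turn": 0},
  ],
)

```text
t: 13.98
eef_pos: [601.0, 25.1, 246.4]
tcp_rot: [3.141, -0.0, 3.131]
ft_force: [0.7, -0.4, 0.3]
opening: 0.147
```

Emit:
play_rows(
  targets=[
    {"linear": [0,0,1],"turn": 0},
  ],
)

```text
t: 14.1
eef_pos: [601.0, 25.1, 245.5]
tcp_rot: [3.141, -0.0, 3.131]
ft_force: [0.4, -0.3, 1.7]
opening: 0.145
```

Emit:
play_rows(
  targets=[
    {"linear": [0,0,1],"turn": 0},
  ],
)

```text
t: 14.22
eef_pos: [601.0, 25.1, 244.4]
tcp_rot: [3.141, -0.0, 3.131]
ft_force: [0.9, -0.7, 0.4]
opening: 0.144
```

Emit:
play_rows(
  targets=[
    {"linear": [0,0,1],"turn": 0},
  ],
)

```text
t: 14.35
eef_pos: [601.0, 25.1, 243.4]
tcp_rot: [3.141, -0.0, 3.131]
ft_force: [0.5, 0.1, 2.9]
opening: 0.148
```

Emit:
play_rows(
  targets=[
    {"linear": [0,0,1],"turn": 0},
  ],
)

```text
t: 14.48
eef_pos: [601.0, 25.1, 242.5]
tcp_rot: [3.141, 0.0, 3.131]
ft_force: [1.3, -0.6, 1.7]
opening: 0.141
```

Emit:
play_rows(
  targets=[
    {"linear": [0,0,1],"turn": 0},
  ],
)

```text
t: 14.6
eef_pos: [601.0, 25.1, 241.5]
tcp_rot: [3.141, 0.0, 3.131]
ft_force: [1.9, -0.9, 1.4]
opening: 0.15
```

Emit:
play_rows(
  targets=[
    {"linear": [0,0,1],"turn": 0},
  ],
)

```text
t: 14.72
eef_pos: [601.0, 25.1, 240.5]
tcp_rot: [3.141, 0.0, 3.131]
ft_force: [0.3, -0.3, 1.4]
opening: 0.145
```

Emit:
play_rows(
  targets=[
    {"linear": [0,0,1],"turn": 0},
  ],
)

```text
t: 14.85
eef_pos: [601.0, 25.1, 239.5]
tcp_rot: [3.141, -0.0, 3.131]
ft_force: [1.1, -0.5, 1.1]
opening: 0.15
```

Emit:
play_rows(
  targets=[
    {"linear": [0,0,1],"turn": 0},
  ],
)

```text
t: 14.98
eef_pos: [601.0, 25.1, 238.5]
tcp_rot: [3.141, -0.0, 3.131]
ft_force: [1.5, -0.3, 1.5]
opening: 0.147
```

```bash
python3 -c "
from h import *
from cell import env
shot('wrist','w8');shot('side','d8');shot('scene','c8')
s=env.state();print(s['ft_force'],s['moment'],s['eef_pos'])
crop('pics/w8.png','pics/w8c.png',240,150,400,300,5)
crop('pics/d8.png','pics/d8c.png',290,130,390,230,6)
crop('pics/c8.png','pics/c8c.png',290,130,400,230,6)
"
```

```text
[ 1.3967043  -0.16619213 -0.01930407] [-0.00274865 -0.32416852  0.0234592 ] [601.009568    25.11670821 238.37136574]
```

View pics/w8c.png

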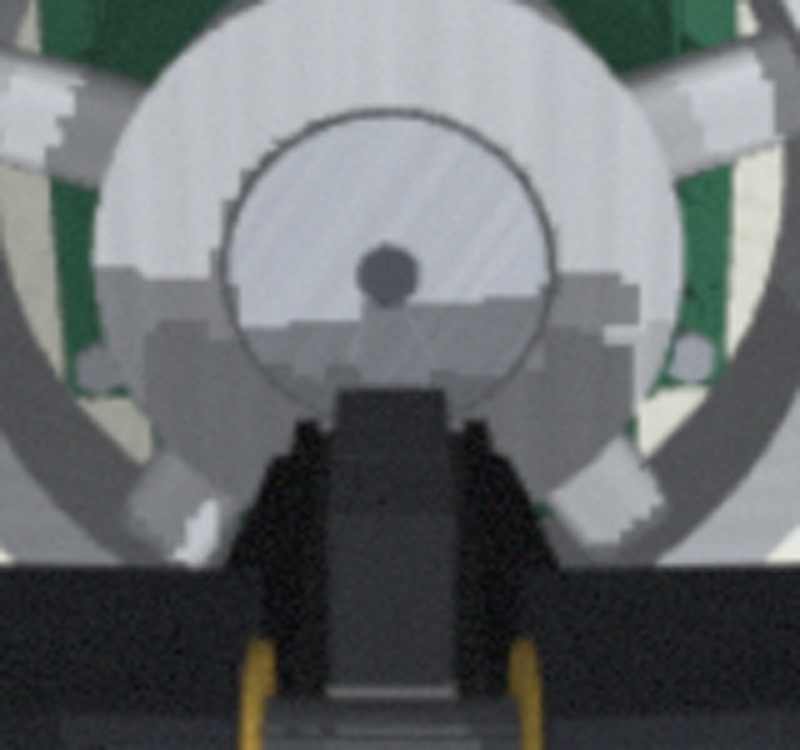

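View pics/d8c.png

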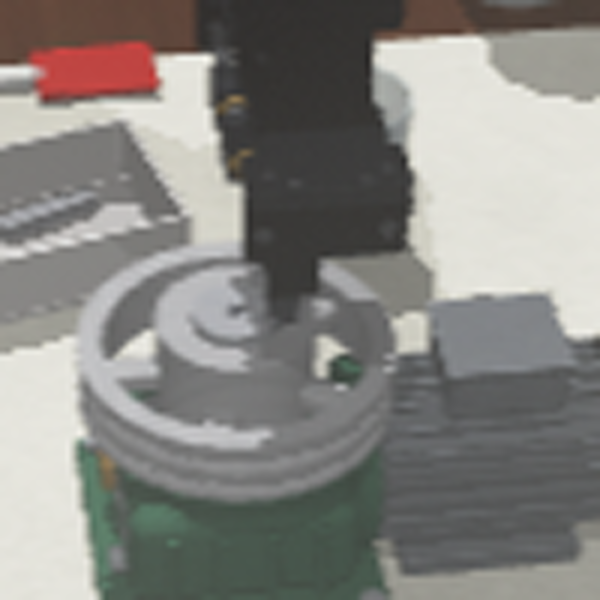

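View pics/c8c.png

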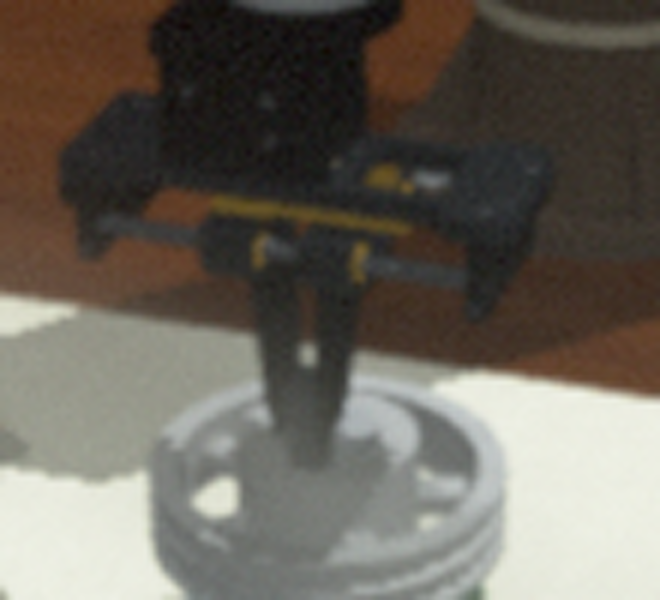

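The key is 50 mm deep, hasn't slipped in the grip, and isn't wedged yet. Continuing by feel.

Emit:
play_rows(
  targets=[
    {"linear": [0,0,1],"turn": 0},
  ],
)

```text
t: 15.25
eef_pos: [601.0, 25.1, 237.5]
tcp_rot: [3.141, -0.0, 3.131]
ft_force: [0.3, -0.5, 1.5]
opening: 0.145
```

Emit:
play_rows(
  targets=[
    {"linear": [0,0,1],"turn": 0},
  ],
)

```text
t: 15.38
eef_pos: [601.0, 25.1, 236.5]
tcp_rot: [3.142, 0.0, 3.131]
ft_force: [1.0, -0.0, 1.6]
opening: 0.148
```

Emit:
play_rows(
  targets=[
    {"linear": [0,0,1],"turn": 0},
  ],
)

```text
t: 15.5
eef_pos: [601.0, 25.1, 235.5]
tcp_rot: [3.142, 0.0, 3.131]
ft_force: [0.2, 0.1, 2.3]
opening: 0.144
```

Emit:
play_rows(
  targets=[
    {"linear": [0,0,1],"turn": 0},
  ],
)

```text
t: 15.62
eef_pos: [601.0, 25.1, 234.5]
tcp_rot: [3.141, -0.0, 3.131]
ft_force: [0.5, -0.3, 1.3]
opening: 0.145
```

Emit:
play_rows(
  targets=[
    {"linear": [0,0,1],"turn": 0},
  ],
)

```text
t: 15.75
eef_pos: [601.1, 25.1, 233.5]
tcp_rot: [3.141, 0.0, 3.131]
ft_force: [0.7, -0.6, 1.7]
opening: 0.141
```

Emit:
play_rows(
  targets=[
    {"linear": [0,0,1],"turn": 0},
  ],
)

```text
t: 15.88
eef_pos: [601.0, 25.1, 232.5]
tcp_rot: [3.141, 0.0, 3.131]
ft_force: [0.8, 0.1, 0.8]
opening: 0.151
```

Emit:
play_rows(
  targets=[
    {"linear": [0,0,1],"turn": 0},
  ],
)

```text
t: 16.0
eef_pos: [601.1, 25.1, 231.5]
tcp_rot: [3.141, 0.0, 3.131]
ft_force: [0.7, -0.1, 1.7]
opening: 0.146
```

Emit:
play_rows(
  targets=[
    {"linear": [0,0,1],"turn": 0},
  ],
)

```text
t: 16.12
eef_pos: [601.0, 25.1, 230.5]
tcp_rot: [3.142, 0.0, 3.131]
ft_force: [0.2, -0.6, 2.4]
opening: 0.146
```

Emit:
play_rows(
  targets=[
    {"linear": [0,0,1],"turn": 0},
  ],
)

```text
t: 16.25
eef_pos: [601.0, 25.1, 229.6]
tcp_rot: [3.142, -0.0, 3.131]
ft_force: [-1.3, -0.3, 5.2]
opening: 0.143
```

Emit:
play_rows(
  targets=[
    {"linear": [0,0,0.5],"turn": 0},
  ],
)

```text
t: 16.38
eef_pos: [601.0, 25.1, 229.3]
tcp_rot: [3.142, 0.0, 3.131]
ft_force: [-2.1, -0.6, 7.3]
opening: 0.146
```

Emit:
play_rows(
  targets=[
    {"linear": [0,0,0],"turn": 0},
  ],
)

```text
t: 16.5
eef_pos: [600.9, 25.1, 229.3]
tcp_rot: [3.142, 0.0, 3.131]
ft_force: [-1.9, 0.6, 4.3]
opening: 0.141
```

Emit:
play_rows(
  targets=[
    {"linear": [0.2,0,0.4],"turn": 0},
    {"linear": [0.2,0,0.4],"turn": 0},
  ],
)

```text
t: 16.75
eef_pos: [600.9, 25.1, 229.1]
tcp_rot: [3.142, 0.001, 3.131]
ft_force: [-1.7, 0.4, 6.8]
opening: 0.144
```

Lightly wedged at about 7–8 N. Now I open the gripper and retreat up.

Emit:
play_rows(
  hand=50,
  targets=[
    {"linear": [0,0,0],"turn": 0},
    {"linear": [0,0,0],"turn": 0},
    {"linear": [0,0,0],"turn": 0},
    {"linear": [0,0,0],"turn": 0},
  ],
)

```text
t: 17.25
eef_pos: [600.8, 25.1, 228.5]
tcp_rot: [3.142, -0.0, 3.131]
ft_force: [0.8, -0.0, 0.4]
opening: 0.497
```

Emit:
play_rows(
  hand=95,
  targets=[
    {"linear": [0,0,-5],"turn": 0},
    {"linear": [0,0,-20],"turn": 0},
    {"linear": [-10,0,-40],"turn": 0},
    {"linear": [-15,0,-60],"turn": 0},
    {"linear": [-15,0,-60],"turn": 0},
    {"linear": [-15,0,-60],"turn": 0},
  ],
)

```text
t: 18.0
eef_pos: [615.4, 25.0, 288.4]
tcp_rot: [3.141, -0.0, 3.131]
ft_force: [0.5, -0.2, 0.1]
opening: 0.996
```

```bash
python3 -c "
from h import *
go(620,25,290)
shot('wrist','w9');shot('side','d9')
crop('pics/w9.png','pics/w9c.png',260,140,380,230,6)
crop('pics/d9.png','pics/d9c.png',290,130,390,230,6)
"
```

```text
t 18.0 pos [615.43  24.97 288.37] rot [ 3.1415e+00 -4.0000e-04  3.1308e+00] shift [-4.57  0.08 -1.63] turn 0 F [ 0.52 -0.22  0.05]
```

View pics/w9c.png

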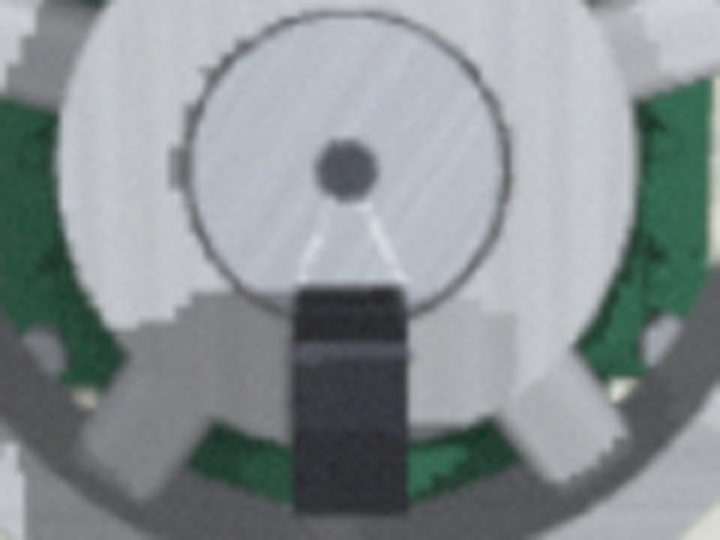

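View pics/d9c.png

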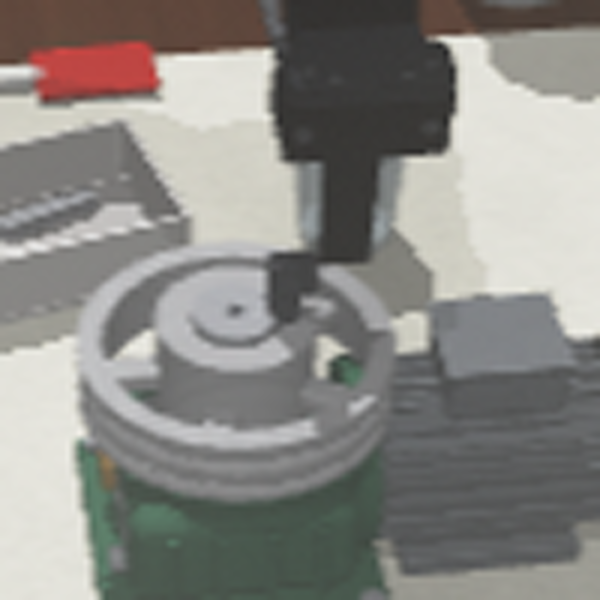

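The key stands wedged upright in the keyway with its nose outwards. Its head spans crop (295..408, 342..513). Next is the drift.

```bash
python3 -c "
from h import *
P,d=load('w9')
def f(u,v,z):
    return np.round(onz(P,260+(u+.5)/6-.5,140+(v+.5)/6-.5,z,True),2)
print([f(*p,173) for p in ((294,342),(408,342),(294,514),(408,514))])
u,v=260+350//6,140+430//6;print(pix2w(P,u,v,d[v,u],True))
go(511,-252,240,3.098)"
```

```text
[array([591.53,  20.23, 173.  ]), array([591.66,  33.4 , 173.  ]), array([612.71,  19.82, 173.  ]), array([612.84,  33.38, 173.  ])]
[602.21109131  26.64645753 172.61407835]
t 18.1 pos [615.44  24.95 287.97] rot [ 3.1414e+00 -1.2000e-03  3.1308e+00] shift [ 101.38 -278.07   48.04] turn 0.0328 F [-0.03 -0.02 -0.73]
```

Emit:
play_rows(
  targets=[
    {"linear": [15,-42,0],"turn": 0},
    {"linear": [33,-90,0],"turn": 0.01},
    {"linear": [52,-142,5],"turn": 0.02},
    {"linear": [71,-194,15],"turn": 0.033},
    {"linear": [90,-246,32],"turn": 0.033},
    {"linear": [101.4,-278,45],"turn": 0.033},
    {"linear": [101.4,-278,48],"turn": 0.033},
    {"linear": [101.4,-278,48],"turn": 0.033},
    {"linear": [101.4,-278,48],"turn": 0.033},
  ],
)

```text
t: 19.23
eef_pos: [511.9, -251.0, 240.9]
tcp_rot: [3.142, 0.0, 3.099]
ft_force: [0.5, -0.6, 0.7]
opening: 0.999
```

```bash
python3 -c "
from h import *
go(511,-252,240,3.098)
shot('wrist','w10')
crop('pics/w10.png','pics/w10c.png',260,140,380,230,6)
"
```

```text
t 19.23 pos [ 511.87 -251.01  240.87] rot [3.1416e+00 3.0000e-04 3.0991e+00] shift [ 0.83 -1.02  0.87] turn 0.0011 F [ 0.53 -0.56  0.69]
```

View pics/w10c.png

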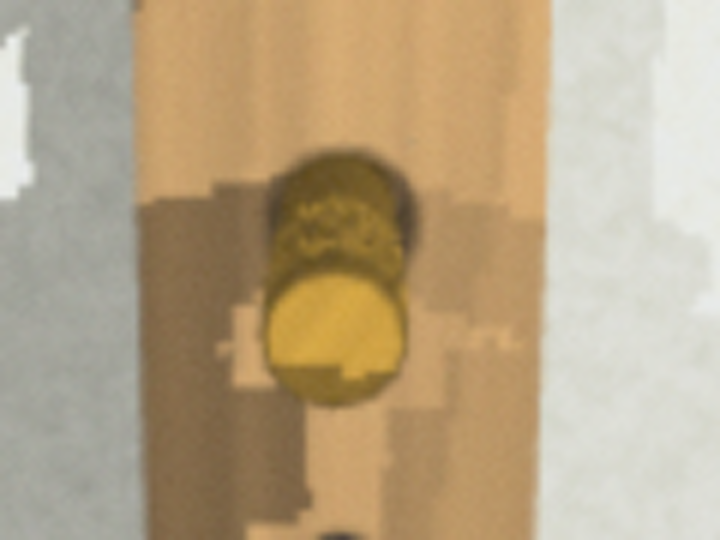

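```bash
python3 -c "
from h import *
P,d=load('w10')
R=Ro.from_euler('xyz',P['rot']).as_matrix()
def f(u,v,z):
    return onz(P,260+(u+.5)/6-.5,140+(v+.5)/6-.5,z,True)
for p in ((336,337),(265,337),(407,337),(336,268),(336,405)):
    q=f(*p,122);print(np.round(q,2),np.round(R.T@(q-P['s']),2))
print('hole',f(266,220,50),f(418,220,50),f(342,148,50))
a,b=f(135,10,50),f(147,530,50);e,g=f(551,10,50),f(537,530,50)
for x,y in((a,b),(e,g)): w=y-x;print(x,y,np.degrees(np.arctan2(w[1],w[0])))
u,v=316,192;print(d[v,u],pix2w(P,u,v,d[v,u],True))
"

```

```text
[ 488.45 -250.18  122.  ] [ 23.47  -0.17 118.86]
[ 488.09 -258.51  122.  ] [ 23.47  -8.51 118.86]
[ 488.79 -241.85  122.  ] [ 23.48   8.17 118.87]
[ 480.15 -249.81  122.  ] [ 31.78  -0.15 118.86]
[ 496.79 -250.55  122.  ] [ 15.12  -0.18 118.87]
hole [ 488.4828888  -261.64583506   50.        ] [ 489.47612414 -238.09659233   50.        ] [ 477.68872211 -249.38269944   50.        ]
[ 454.80343629 -279.96470977   50.        ] [ 538.99978127 -283.93967073   50.        ] -2.7029618427421926
[ 457.49597897 -216.68255967   50.        ] [ 541.64071957 -220.28241013   50.        ] -2.4497139093734592
219.4961 [ 486.28426419 -249.80658669  119.84219884]
```

Emit:
play_rows(
  targets=[
    {"linear": [12,-1,0],"turn": 0},
    {"linear": [24,-1.8,8],"turn": 0},
    {"linear": [24,-1.8,35],"turn": 0},
    {"linear": [24,-1.8,65],"turn": 0},
    {"linear": [24,-1.8,82],"turn": 0},
    {"linear": [24,-1.8,87],"turn": 0},
    {"linear": [24,-1.8,87],"turn": 0},
  ],
)

```text
t: 20.15
eef_pos: [487.1, -252.7, 153.7]
tcp_rot: [3.141, -0.0, 3.098]
ft_force: [-0.4, 0.0, 0.3]
opening: 0.994
```

```bash
python3 -c "
from h import *
go(511,-252,240,3.098)
shot('wrist','w11')
crop('pics/w11.png','pics/w11c.png',210,190,430,340,3)
"
```

```text
t 20.15 pos [ 487.1  -252.7   153.68] rot [ 3.1414e+00 -2.0000e-04  3.0977e+00] shift [-23.83   1.76 -86.32] turn -0.0003 F [-0.42  0.04  0.28]
```

View pics/w11c.png

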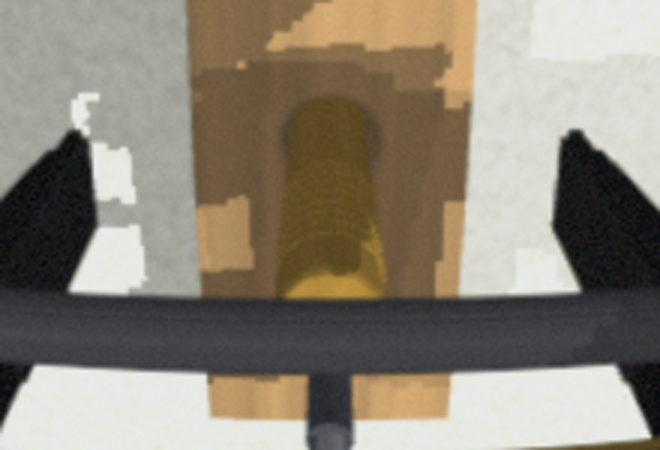

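Emit:
play_rows(
  hand=8,
  targets=[
    {"linear": [0,0.9,0],"turn": 0},
    {"linear": [0,0.9,0],"turn": 0},
    {"linear": [0,0.9,0],"turn": 0},
    {"linear": [0,0.9,0],"turn": 0},
    {"linear": [0,0.9,0],"turn": 0},
    {"linear": [0,0.9,0],"turn": 0},
    {"linear": [0,0.9,0],"turn": 0},
    {"linear": [0,0.9,0],"turn": 0},
    {"linear": [0,0.9,0],"turn": 0},
    {"linear": [0,0.9,0],"turn": 0},
  ],
)

```text
t: 21.45
eef_pos: [487.4, -251.8, 153.6]
tcp_rot: [3.142, 0.0, 3.098]
ft_force: [-0.7, -0.9, -0.7]
opening: 0.184
```

Emit:
play_rows(
  targets=[
    {"linear": [0,0,0],"turn": 0},
    {"linear": [0,0,0],"turn": 0},
  ],
)

```text
t: 21.7
eef_pos: [487.4, -251.8, 153.6]
tcp_rot: [3.142, 0.0, 3.098]
ft_force: [-0.6, -0.4, -0.9]
opening: 0.181
```

Emit:
play_rows(
  targets=[
    {"linear": [0,0,-8],"turn": 0},
    {"linear": [0,0,-25],"turn": 0},
    {"linear": [0,0,-50],"turn": 0},
    {"linear": [0,0,-90],"turn": 0},
    {"linear": [0,0,-135],"turn": 0},
    {"linear": [0,0,-170],"turn": 0},
    {"linear": [0,0,-190],"turn": 0},
    {"linear": [0,0,-190],"turn": 0},
    {"linear": [0,0,-190],"turn": 0},
  ],
)

```text
t: 22.82
eef_pos: [487.1, -251.6, 342.8]
tcp_rot: [3.141, -0.001, 3.098]
ft_force: [-0.8, 0.5, -2.9]
opening: 0.182
```

```bash
python3 -c "
from h import *
go(598.6,25.1,343,3.12)
shot('wrist','w12')
crop('pics/w12.png','pics/w12c.png',240,150,400,300,5)
"
```

```text
t 22.82 pos [ 487.1  -251.58  342.76] rot [ 3.1408e+00 -1.1000e-03  3.0978e+00] shift [-9.9280e+01  2.8129e+02 -1.2000e-01] turn -0.0222 F [-0.81  0.53 -2.93]
```

View pics/w12c.png

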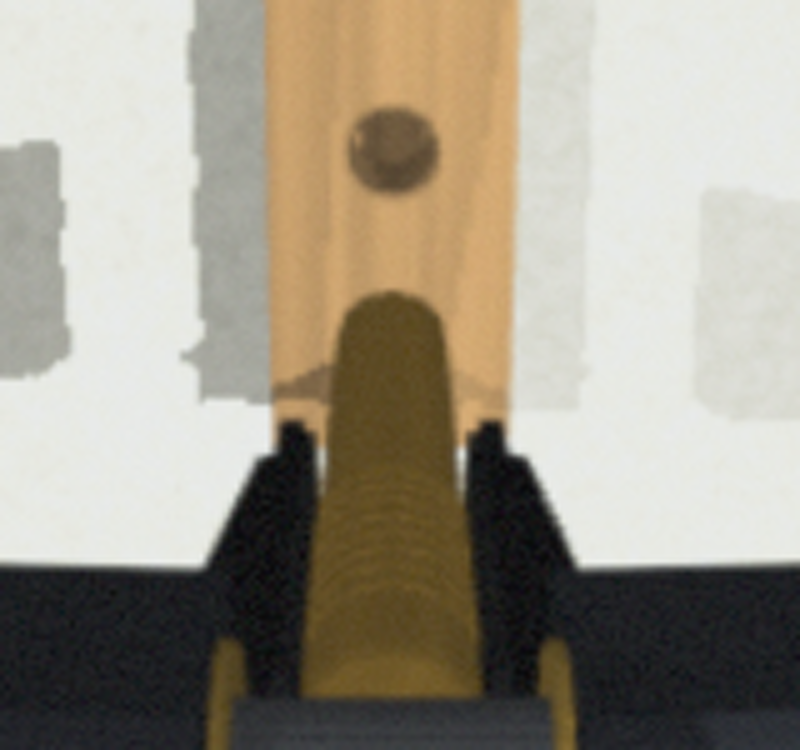

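```bash
python3 -c "
from h import *
P,d=load('w12')
R=Ro.from_euler('xyz',P['rot']).as_matrix()
def f(u,v,z):
    return onz(P,240+(u+.5)/5-.5,150+(v+.5)/5-.5,z,True)
q=f(393,290,199);print(q,R.T@(q-P['s']))
for p in ((394,150),(349,150),(439,150),(394,106),(394,195)):
  q=f(*p,50);print('hole',q,R.T@(q-P['s']))
"

```

```text
[ 479.96757358 -249.46096948  199.        ] [  7.06110266   1.68448662 143.76526433]
hole [ 488.75660011 -249.47664494   50.        ] [ -1.88630781   1.93091773 292.75563432]
hole [ 488.25391613 -260.88186699   50.        ] [ -1.88334361  -9.48537256 292.7462413 ]
hole [ 489.24162822 -238.06973953   50.        ] [ -1.8715594   13.34811691 292.76504784]
hole [ 477.41346776 -248.98809833   50.        ] [  9.46733027   1.92246554 292.76828611]
hole [ 500.49973005 -249.98203458   50.        ] [-13.64029712   1.9400524  292.74253673]
```

```bash
python3 -c "
from h import *
go(597.6,25.05,325,3.12)
"
```

```text
t 22.88 pos [ 487.14 -251.61  342.55] rot [ 3.1405e+00 -1.5000e-03  3.0978e+00] shift [-98.26 281.22  17.7 ] turn -0.0222 F [-0.36  0.29 -2.47]
```

Emit:
play_rows(
  targets=[
    {"linear": [-14,40,0],"turn": 0},
    {"linear": [-32,90,0],"turn": 0},
    {"linear": [-50,142,0],"turn": -0.01},
    {"linear": [-67,192,0],"turn": -0.02},
    {"linear": [-82,236,0],"turn": -0.022},
    {"linear": [-92,263,0],"turn": -0.022},
    {"linear": [-98,279.5,4],"turn": -0.022},
    {"linear": [-98.3,281.2,12],"turn": -0.022},
    {"linear": [-98.3,281.2,17.7],"turn": -0.022},
    {"linear": [-98.3,281.2,17.7],"turn": -0.022},
    {"linear": [-98.3,281.2,17.7],"turn": -0.022},
  ],
)

```text
t: 24.25
eef_pos: [597.9, 24.1, 326.1]
tcp_rot: [3.142, 0.0, 3.119]
ft_force: [1.0, -0.4, -1.7]
opening: 0.186
```

```bash
python3 -c "
from h import *
go(597.6,25.05,325,3.12)
shot('wrist','w13');shot('side','d13')
crop('pics/w13.png','pics/w13c.png',260,150,380,240,6)
crop('pics/d13.png','pics/d13c.png',290,130,390,230,6)
"
```

```text
t 24.25 pos [597.92  24.09 326.14] rot [3.1416e+00 4.0000e-04 3.1188e+00] shift [0.34 0.95 1.14] turn -0.0012 F [ 0.96 -0.44 -1.74]
```

View pics/w13c.png

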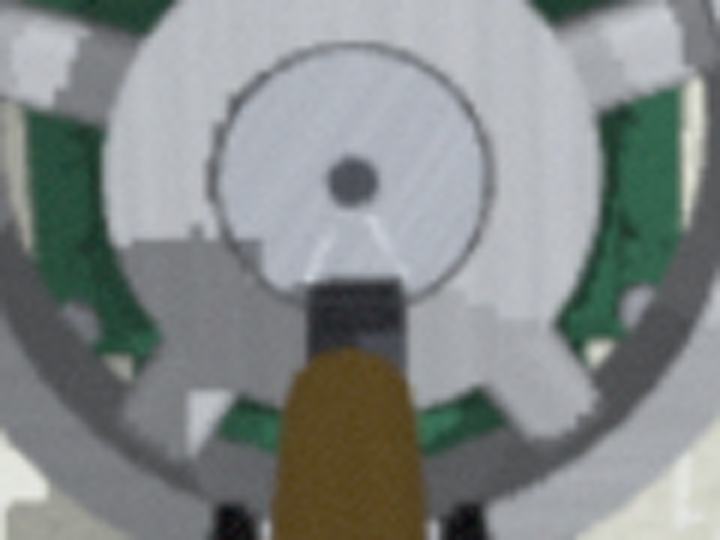

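View pics/d13c.png

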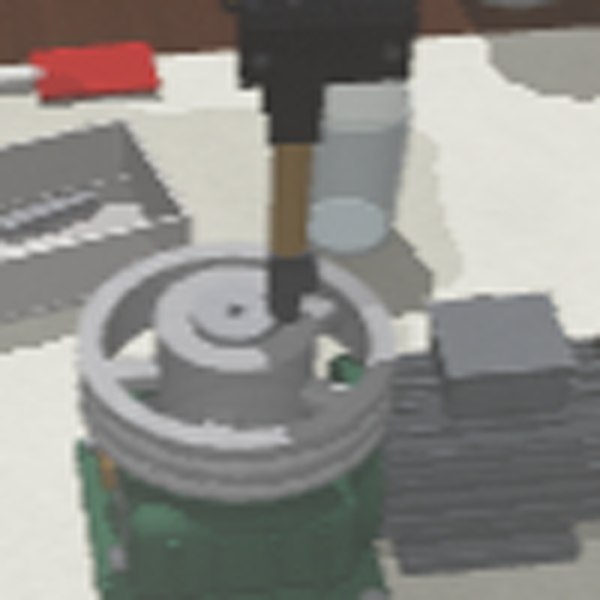

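Emit:
play_rows(
  targets=[
    {"linear": [0.3,0.9,2],"turn": 0},
    {"linear": [0.3,0.9,5],"turn": 0},
    {"linear": [0.3,0.9,7],"turn": 0},
    {"linear": [0.3,0.9,8],"turn": 0},
  ],
)

```text
t: 24.85
eef_pos: [597.6, 25.8, 317.7]
tcp_rot: [3.141, -0.0, 3.12]
ft_force: [-0.1, 0.2, -1.2]
opening: 0.185
```

Emit:
play_rows(
  targets=[
    {"linear": [0,0,0.6],"turn": 0},
  ],
)

```text
t: 24.98
eef_pos: [597.7, 25.7, 317.3]
tcp_rot: [3.142, -0.0, 3.12]
ft_force: [0.2, -0.2, -1.1]
opening: 0.189
```

Emit:
play_rows(
  targets=[
    {"linear": [0,0,0.6],"turn": 0},
  ],
)

```text
t: 25.1
eef_pos: [597.7, 25.7, 316.9]
tcp_rot: [3.142, 0.0, 3.12]
ft_force: [0.4, -0.4, 0.6]
opening: 0.184
```

Emit:
play_rows(
  targets=[
    {"linear": [0,0,0.6],"turn": 0},
  ],
)

```text
t: 25.22
eef_pos: [597.7, 25.7, 316.3]
tcp_rot: [3.142, 0.0, 3.12]
ft_force: [-0.3, -0.1, -0.7]
opening: 0.183
```

Emit:
play_rows(
  targets=[
    {"linear": [0,-0.5,0.4],"turn": 0},
  ],
)

```text
t: 25.35
eef_pos: [597.7, 25.3, 315.8]
tcp_rot: [3.141, 0.0, 3.12]
ft_force: [0.0, 0.5, -1.3]
opening: 0.182
```

Emit:
play_rows(
  targets=[
    {"linear": [0,0,0.5],"turn": 0},
  ],
)

```text
t: 25.48
eef_pos: [597.7, 25.2, 315.3]
tcp_rot: [3.141, 0.0, 3.12]
ft_force: [-0.1, 1.0, -1.0]
opening: 0.185
```

Emit:
play_rows(
  targets=[
    {"linear": [0,0,0.5],"turn": 0},
  ],
)

```text
t: 25.6
eef_pos: [597.7, 25.3, 314.7]
tcp_rot: [3.141, 0.0, 3.12]
ft_force: [-0.7, 0.3, -0.9]
opening: 0.188
```

Emit:
play_rows(
  targets=[
    {"linear": [0,0,0.5],"turn": 0},
  ],
)

```text
t: 25.72
eef_pos: [597.7, 25.3, 314.5]
tcp_rot: [3.141, 0.0, 3.12]
ft_force: [-1.4, 0.1, 3.5]
opening: 0.183
```

Emit:
play_rows(
  targets=[
    {"linear": [0,0,0.5],"turn": 0},
  ],
)

```text
t: 25.85
eef_pos: [597.7, 25.2, 314.4]
tcp_rot: [3.142, 0.001, 3.12]
ft_force: [-1.9, 0.7, 8.2]
opening: 0.186
```

Emit:
play_rows(
  targets=[
    {"linear": [0,0,0.5],"turn": 0},
  ],
)

```text
t: 25.98
eef_pos: [597.8, 25.2, 314.3]
tcp_rot: [3.142, 0.001, 3.12]
ft_force: [-3.0, 0.7, 11.5]
opening: 0.185
```

```bash
python3 -c "
from h import *
go(597.6,25.05,314,3.12)
shot('wrist','w14');shot('side','d14')
go(597.6,25.05,314,3.12)
crop('pics/w14.png','pics/w14c.png',260,150,380,240,6)
crop('pics/d14.png','pics/d14c.png',310,130,370,190,10)
"
```

```text
t 25.98 pos [597.78  25.24 314.32] rot [3.1415e+00 1.5000e-03 3.1198e+00] shift [ 0.18 -0.19  0.32] turn -0.0002 F [-3.04  0.73 11.53]
t 26.07 pos [597.74  25.26 314.37] rot [3.1416e+00 1.5000e-03 3.1199e+00] shift [ 0.14 -0.21  0.37] turn -0.0001 F [-2.95  0.84  9.26]
```

View pics/w14c.png

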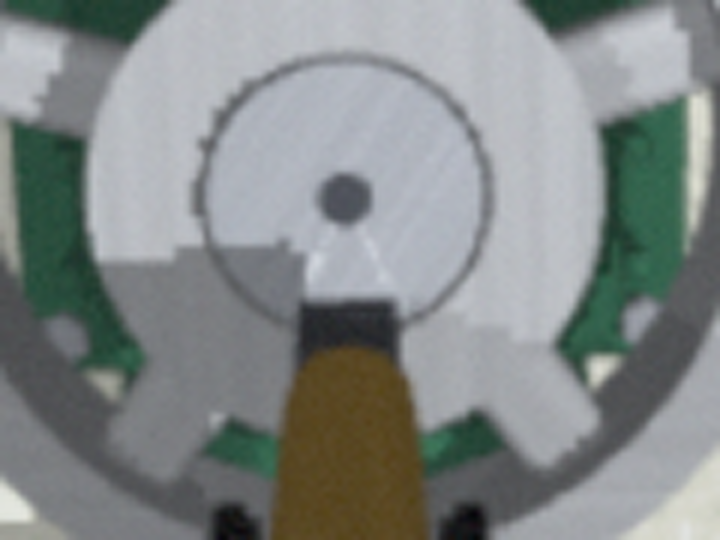

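View pics/d14c.png

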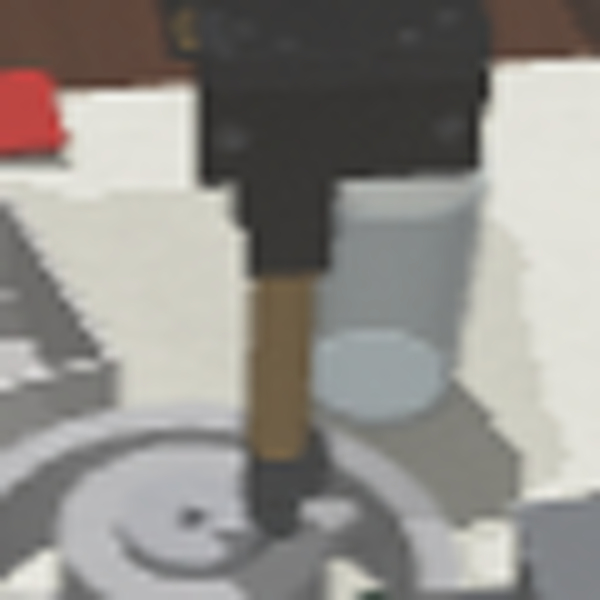

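Emit:
play_rows(
  targets=[
    {"linear": [0,0,0.4],"turn": 0},
  ],
)

```text
t: 26.2
eef_pos: [597.8, 25.2, 314.3]
tcp_rot: [-3.142, 0.002, 3.12]
ft_force: [-3.8, 0.2, 13.6]
opening: 0.181
```

Emit:
play_rows(
  targets=[
    {"linear": [0,0,0],"turn": 0},
  ],
)

```text
t: 26.32
eef_pos: [597.8, 25.3, 314.3]
tcp_rot: [3.142, 0.002, 3.12]
ft_force: [-2.4, 0.4, 12.1]
opening: 0.186
```

Emit:
play_rows(
  targets=[
    {"linear": [0.2,0,0.4],"turn": 0},
  ],
)

```text
t: 26.45
eef_pos: [597.7, 25.3, 314.2]
tcp_rot: [-3.142, 0.003, 3.12]
ft_force: [-2.8, 0.5, 15.5]
opening: 0.184
```

Emit:
play_rows(
  targets=[
    {"linear": [0,0,0],"turn": 0},
    {"linear": [0,0,0],"turn": 0},
  ],
)

```text
t: 26.7
eef_pos: [597.7, 25.2, 314.2]
tcp_rot: [-3.142, 0.003, 3.12]
ft_force: [-3.1, 0.3, 15.3]
opening: 0.187
```

Push is about 17.5 N (15.3 N reading plus the drift's 2.3 N weight), inside the 15–20 N window. Now I lift off.

Emit:
play_rows(
  targets=[
    {"linear": [0,0,-1.5],"turn": 0},
    {"linear": [0,0,-5],"turn": 0},
    {"linear": [0,0,-15],"turn": 0},
    {"linear": [0,0,-27],"turn": 0},
    {"linear": [0,0,-27],"turn": 0},
  ],
)

```text
t: 27.32
eef_pos: [597.7, 25.2, 340.7]
tcp_rot: [-3.142, 0.002, 3.12]
ft_force: [-0.1, -0.6, -1.7]
opening: 0.186
```

```bash
python3 -c "
from h import *
go(487.4,-251.8,343,3.098)
shot('wrist','w15');shot('side','d15')
crop('pics/w15.png','pics/w15c.png',260,150,380,240,6)
crop('pics/d15.png','pics/d15c.png',310,120,370,190,8)
"
```

```text
t 27.32 pos [597.73  25.2  340.71] rot [-3.1415e+00  2.2000e-03  3.1198e+00] shift [ 104.27 -279.34   -2.5 ] turn 0.0218 F [-0.06 -0.62 -1.73]
```

View pics/w15c.png

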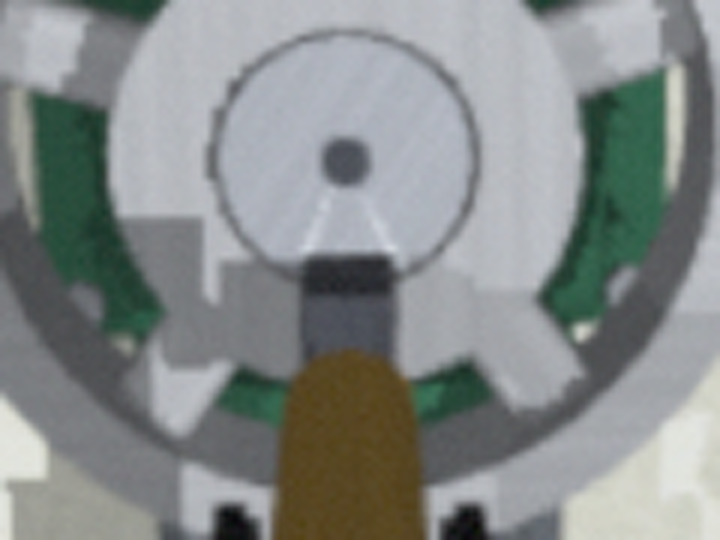

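View pics/d15c.png

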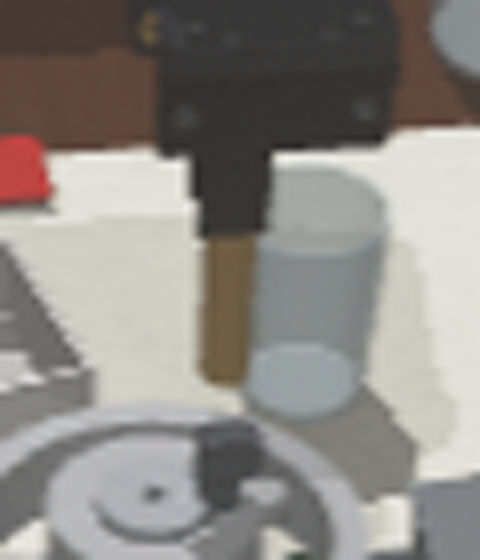

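```bash
python3 -c "
from h import *
for t,(u0,v0) in (('w9',(318,211)),('w15',(317,203))):
    P,d=load(t); print(t,np.round(np.mean([pix2w(P,u,v,d[v,u],True) for u in range(u0-4,u0+5) for v in range(v0-2,v0+3)],0),2))
P,d=load('w15'); R=Ro.from_euler('xyz',P['rot']).as_matrix()
for zb in (197,199): q=onz(P,260+(350)/6-.4,150+350/6-.4,zb,True); print(R.T@(q-P['s']))
"
```

```text
w9 [600.64  26.6  177.57]
w15 [595.13  25.88 170.06]
[  6.79855338   1.4760082  143.69175687]
[  7.42005286   1.47751221 141.6903802 ]
```

Emit:
play_rows(
  targets=[
    {"linear": [15,-40,-2.5],"turn": 0},
    {"linear": [33,-90,-2.5],"turn": 0},
    {"linear": [52,-142,-2.5],"turn": 0.01},
    {"linear": [71,-192,-2.5],"turn": 0.02},
    {"linear": [88,-236,-2.5],"turn": 0.022},
    {"linear": [99,-264,-2.5],"turn": 0.022},
    {"linear": [104,-277.5,-2.5],"turn": 0.022},
    {"linear": [104.5,-279,-2.5],"turn": 0.022},
    {"linear": [104.5,-279,-2.5],"turn": 0.022},
    {"linear": [104.5,-279,-2.5],"turn": 0.022},
  ],
)

```text
t: 28.68
eef_pos: [487.3, -250.5, 341.9]
tcp_rot: [3.141, 0.0, 3.099]
ft_force: [-0.4, 0.5, -1.8]
opening: 0.183
```

```bash
python3 -c "
from h import *
go(487.0,-251.6,215,3.098)"
```

```text
t 28.68 pos [ 487.29 -250.54  341.93] rot [3.1414e+00 1.0000e-04 3.0990e+00] shift [  0.26  -1.1  126.93] turn 0.001 F [-0.41  0.49 -1.78]
```

Emit:
play_rows(
  targets=[
    {"linear": [0.3,-1.1,15],"turn": 0},
    {"linear": [0.3,-1.1,45],"turn": 0},
    {"linear": [0.3,-1.1,80],"turn": 0},
    {"linear": [0.3,-1.1,112],"turn": 0},
    {"linear": [0.3,-1.1,127],"turn": 0},
    {"linear": [0.3,-1.1,133],"turn": 0},
    {"linear": [0.3,-1.1,133],"turn": 0},
  ],
)

```text
t: 29.55
eef_pos: [486.8, -252.6, 209.2]
tcp_rot: [-3.141, 0.0, 3.098]
ft_force: [0.3, -0.7, -2.7]
opening: 0.181
```

```bash
python3 -c "
from h import *
go(487.0,-251.6,195,3.098)
shot('wrist','w16')
crop('pics/w16.png','pics/w16c.png',240,150,400,300,5)"
```

```text
t 29.55 pos [ 486.75 -252.56  209.19] rot [-3.1414e+00  4.0000e-04  3.0979e+00] shift [-0.2   0.97 14.19] turn -0.0001 F [ 0.31 -0.73 -2.69]
```

View pics/w16c.png

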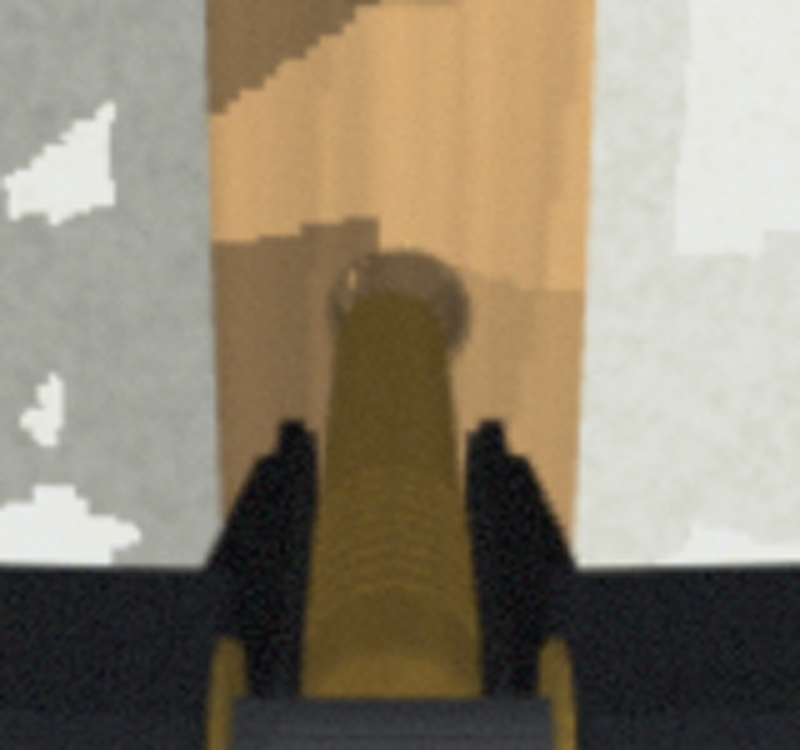

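The drift end (col 393) sits about 1 mm left of the hole centre (col 400), so I correct +1 mm in y.

Emit:
play_rows(
  targets=[
    {"linear": [-0.2,1,3],"turn": 0},
    {"linear": [-0.2,1,9],"turn": 0},
    {"linear": [-0.2,1,14],"turn": 0},
    {"linear": [-0.2,1,18],"turn": 0},
  ],
)

```text
t: 30.1
eef_pos: [486.7, -251.5, 190.5]
tcp_rot: [3.141, -0.0, 3.098]
ft_force: [-1.0, 0.3, -3.4]
opening: 0.185
```

Emit:
play_rows(
  targets=[
    {"linear": [0,0,4],"turn": 0},
    {"linear": [0,0,9],"turn": 0},
    {"linear": [0,0,13],"turn": 0},
  ],
)

```text
t: 30.48
eef_pos: [486.8, -251.5, 177.5]
tcp_rot: [3.141, -0.0, 3.098]
ft_force: [0.2, 0.4, -2.1]
opening: 0.183
```

Emit:
play_rows(
  targets=[
    {"linear": [0,0,5],"turn": 0},
    {"linear": [0,0,10],"turn": 0},
    {"linear": [0,0,15],"turn": 0},
    {"linear": [0,0,20],"turn": 0},
    {"linear": [0,0,22.5],"turn": 0},
  ],
)

```text
t: 31.1
eef_pos: [486.8, -251.5, 155.0]
tcp_rot: [3.141, -0.0, 3.098]
ft_force: [0.0, 0.1, -1.7]
opening: 0.186
```

Emit:
play_rows(
  targets=[
    {"linear": [0,0,0.8],"turn": 0},
    {"linear": [0,0,1.1],"turn": 0},
  ],
)

```text
t: 31.35
eef_pos: [486.8, -251.5, 154.4]
tcp_rot: [-3.142, 0.0, 3.098]
ft_force: [-0.9, 0.1, -2.0]
opening: 0.184
```

Emit:
play_rows(
  hand=60,
  targets=[
    {"linear": [0,0,0],"turn": 0},
    {"linear": [0,0,0],"turn": 0},
    {"linear": [0,0,0],"turn": 0},
    {"linear": [0,0,0],"turn": 0},
    {"linear": [0,0,0],"turn": 0},
  ],
)

```text
t: 31.98
eef_pos: [486.8, -251.5, 154.3]
tcp_rot: [3.142, 0.0, 3.098]
ft_force: [-0.3, -0.7, -0.8]
opening: 0.614
```

Emit:
play_rows(
  hand=95,
  targets=[
    {"linear": [0,0,-5],"turn": 0},
    {"linear": [0,0,-25],"turn": 0},
    {"linear": [0,0,-55],"turn": 0},
    {"linear": [-12,0,-80],"turn": 0},
    {"linear": [-24,0,-87],"turn": 0},
    {"linear": [-24,0,-87],"turn": 0},
    {"linear": [-24,0,-87],"turn": 0},
  ],
)

```text
t: 32.85
eef_pos: [510.3, -252.3, 240.1]
tcp_rot: [3.14, -0.002, 3.098]
ft_force: [0.2, -0.3, 0.8]
opening: 0.997
```

```bash
python3 -c "
from h import *
go(620,25,285,3.12)
shot('wrist','w17');shot('side','d17')
crop('pics/w17.png','pics/w17c.png',260,140,380,230,6)
crop('pics/d17.png','pics/d17c.png',260,150,420,310,5)"
```

```text
t 32.85 pos [ 510.29 -252.28  240.14] rot [ 3.1405e+00 -1.8000e-03  3.0979e+00] shift [-97.42 281.86 -44.72] turn -0.0221 F [ 0.22 -0.33  0.82]
```

View pics/w17c.png

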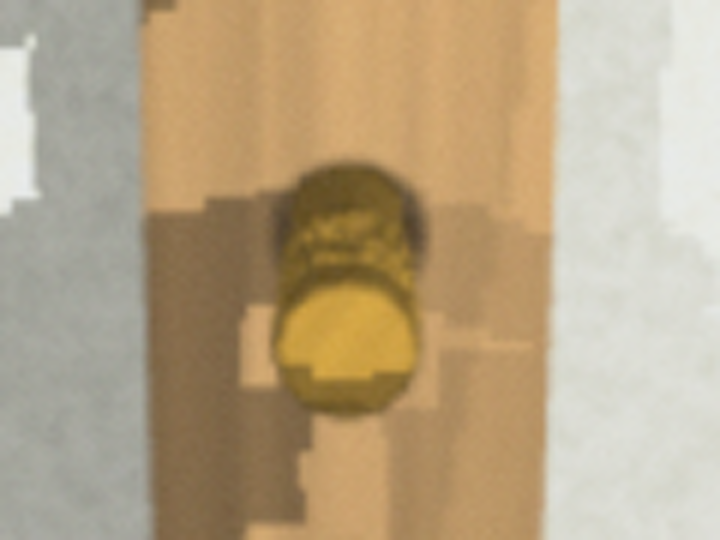

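View pics/d17c.png

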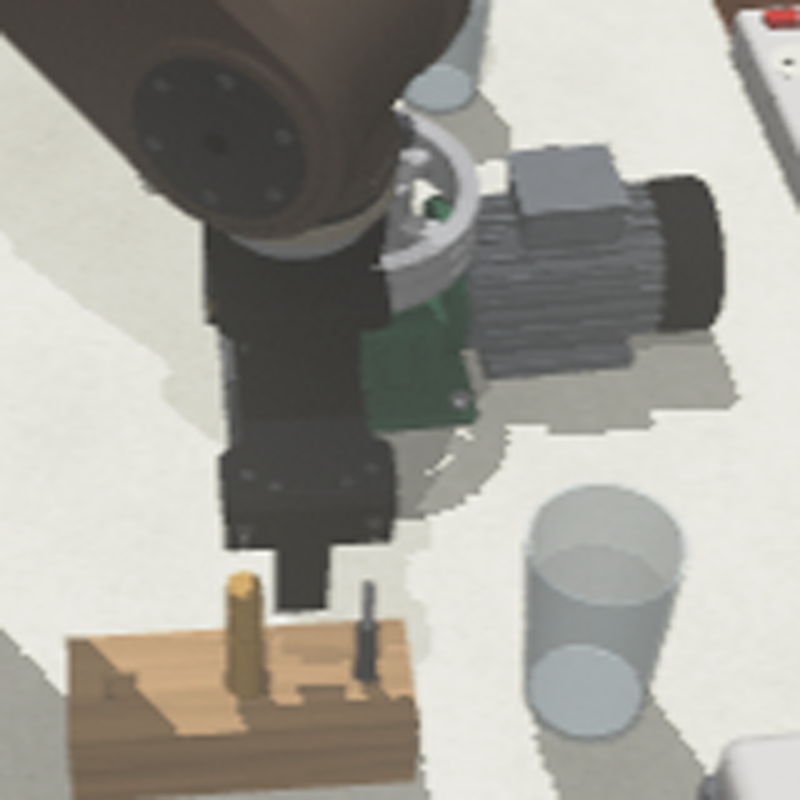

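The drift is back in its hole and looks as it did at the start. With time in hand, I check the key from the same viewpoint as before driving.

```bash
python3 -c "
from h import *
go(615.4,25,288.4,3.131)"
```

```text
t 32.95 pos [ 510.33 -252.42  240.35] rot [ 3.1406e+00 -1.5000e-03  3.0977e+00] shift [-92.73 281.81 -47.91] turn -0.0333 F [ 0.17 -0.82 -0.33]
```

Emit:
play_rows(
  targets=[
    {"linear": [-5,10,-25],"turn": 0},
    {"linear": [-20,55,-48],"turn": -0.01},
    {"linear": [-37,107,-48],"turn": -0.02},
    {"linear": [-54,160,-48],"turn": -0.03},
    {"linear": [-71,210,-48],"turn": -0.033},
    {"linear": [-85,256,-48],"turn": -0.033},
    {"linear": [-92.7,281.8,-48],"turn": -0.033},
    {"linear": [-92.7,281.8,-48],"turn": -0.033},
    {"linear": [-92.7,281.8,-48],"turn": -0.033},
    {"linear": [-92.7,281.8,-48],"turn": -0.033},
  ],
)

```text
t: 34.2
eef_pos: [615.5, 23.8, 289.3]
tcp_rot: [-3.142, -0.0, 3.13]
ft_force: [0.4, -0.0, -0.1]
opening: 1.004
```

```bash
python3 -c "
from h import *
go(615.4,25,288.4,3.131)
shot('wrist','w18');shot('side','d18')
crop('pics/w18.png','pics/w18c.png',260,140,380,230,6)
P,d=load('w18')
for t in ('w9','w18'):
  P,d=load(t);print(t,[np.round(pix2w(P,u,v,d[v,u],True),1).tolist() for u,v in ((318,203),(318,207),(318,211),(318,215),(318,219))])
crop('pics/d18.png','pics/d18c.png',290,130,390,230,6)"
```

```text
t 34.2 pos [615.48  23.81 289.27] rot [-3.1416e+00 -2.0000e-04  3.1295e+00] shift [0.09 1.19 0.87] turn -0.0015 F [ 0.36 -0.   -0.12]
w9 [[596.3, 26.7, 172.8], [598.8, 26.7, 174.1], [602.2, 26.6, 172.6], [605.3, 26.6, 172.2], [608.0, 26.6, 173.0]]
w18 [[597.2, 25.6, 170.7], [600.7, 25.5, 169.1], [603.1, 25.5, 171.1], [606.7, 25.5, 169.2], [609.5, 25.4, 169.9]]
```

View pics/w18c.png

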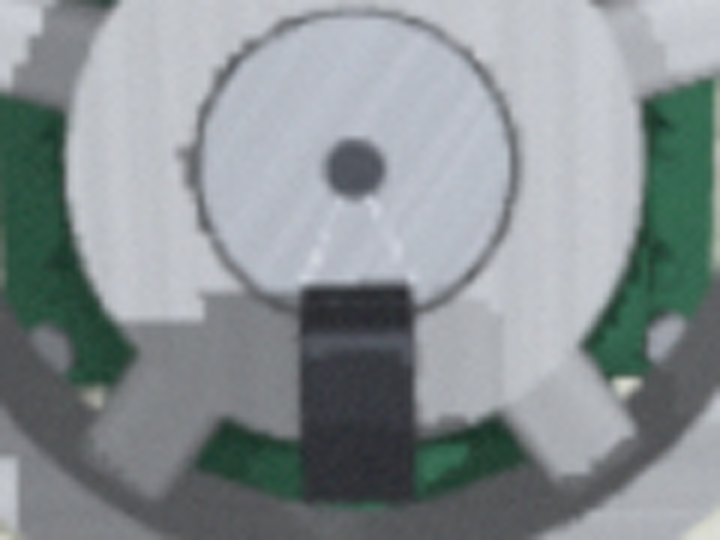

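View pics/d18c.png

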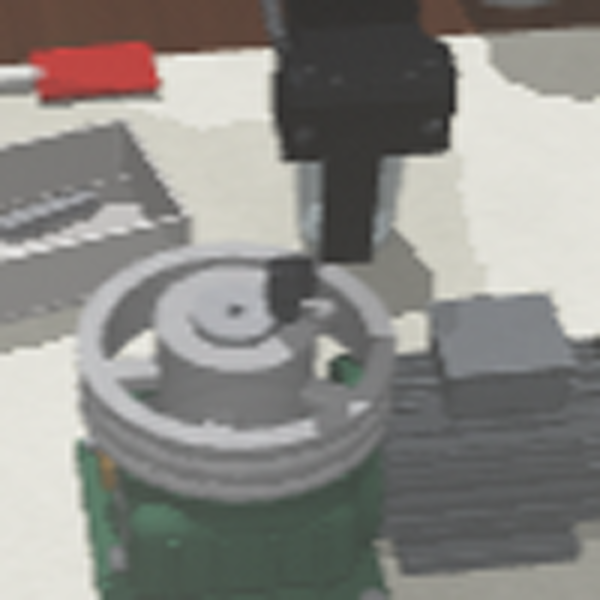

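```bash
python3 -c "
from h import *
P,d=load('w18')
def f(u,v,z): return np.round(onz(P,260+(u+.5)/6-.5,140+(v+.5)/6-.5,z,True),2)
print('head top',f(301,335,170.3),f(415,335,170.3),f(303,501,170.3),f(415,501,170.3))
print('flat at shaft',f(304,287,146),f(411,287,146))
P,d=load('w9')
print('before',f(294,342,173),f(408,342,173),f(295,514,173),'shaft',f(296,288,146),f(405,288,146))
im=cv2.imread('pics/w18.png')[185:230,300:340];cv2.imwrite('pics/w18e.png',cv2.resize(im,None,fx=13,fy=13,interpolation=cv2.INTER_CUBIC))
"
```

```text
head top [591.73  19.82 170.3 ] [591.88  33.2  170.3 ] [612.45  19.66 170.3 ] [612.6   33.18 170.3 ]
flat at shaft [591.74  19.57 146.  ] [591.9   33.48 146.  ]
before [591.53  20.23 173.  ] [591.66  33.4  173.  ] [612.71  19.94 173.  ] shaft [591.57  19.68 146.  ] [591.72  33.8  146.  ]
```

View pics/w18e.png

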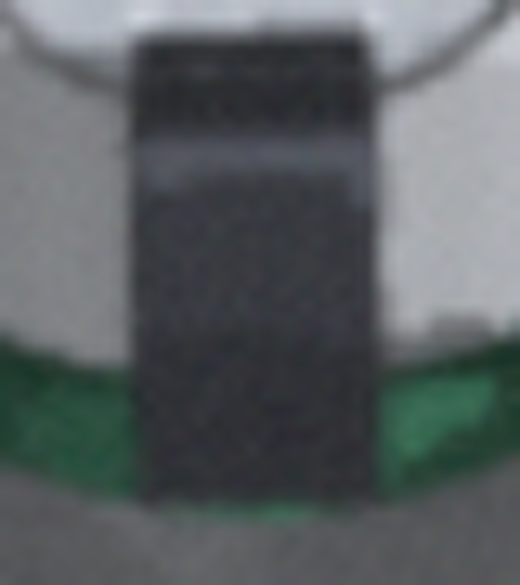

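```bash
python3 -c "
from cell import env
print(env.job_done()); print(env.state()['t'])"
```

```text
the job is handed in; nothing more can be done
None
the job is handed in; nothing more can be done
```

I put the taper key into the keyway, thin end down and nose outwards, and drove it with the brass drift. I then stood the drift back in its hole and handed the job in after about 34 s. No verdict is reported.

**Wedging:** The key went in by hand to about 60 mm and I let go at roughly 8 N. The drift then moved it about 2.8 mm further against very little resistance. So at release it had only been jammed on the hub side, not truly wedged. After that it wedged firmly, and I stopped at about 17 N: a 15.3 N reading plus the drift's weight of about 2 N.

**Last checks from the wrist camera:**
- **Key:** the flat side is within about 0.2 mm of the same line at the shaft's end and at the head, so it is upright to within about 1°. It is centred across the keyway. The head's top is at about 170 mm, so the thin end is about 63 mm below the mouth.
- **Drift:** it stands in its own hole as it did at the start. The gripper was open and clear of everything at hand-in, and I saw nothing else shifted.

**What disagreed:** over the final push the force rose at roughly 30–40 N per mm of travel, not the 10 N per mm in the task text. I went by the measured force. The force left on the hub after lifting off could not be measured.

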